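# Pack the glazed beads and snap the carrier shut

### The job

Pack the three turquoise glazed beads for the journey: set one in each well of the white carrier, so that they cannot knock together. Then take the milky-clear cover by its orange knob, put it over the beads with its hub on the blue stud and press it down until it clicks and sits fully home, level on the base, and keep pressing firmly after the click: finish while still pressing the cover down, without letting up. Leave the pots, brush, cup, jar and rolling pin where they are.

Things in the scene. Friction and masses are not known exactly. Their poses are not given: they have to be found in the camera images.
- carrier: round white bead carrier, fixed to the table (does not slide): flat base disc 152 mm across and 6 mm thick, with three round wells on it and a blue stud in the middle. Origin: centre of its underside, on the table; z up. The cover's rim rests on the base disc when home
- well0 (a point): centre of the floor of one of the three wells, 6 mm above the table, 44 mm from the middle of the carrier (the wells are 120 degrees apart). The well is a low ring wall, 36 mm wide inside, 40 mm outside, 7 mm high (its rim is 13 mm above the table)
- well1 (a point): centre of the floor of one of the three wells, 6 mm above the table, 44 mm from the middle of the carrier (the wells are 120 degrees apart). The well is a low ring wall, 36 mm wide inside, 40 mm outside, 7 mm high (its rim is 13 mm above the table)
- well2 (a point): centre of the floor of one of the three wells, 6 mm above the table, 44 mm from the middle of the carrier (the wells are 120 degrees apart). The well is a low ring wall, 36 mm wide inside, 40 mm outside, 7 mm high (its rim is 13 mm above the table)
- stud_top (a point): top of the blue stud in the middle of the carrier, 31 mm above the table. The stud is 12 mm thick with a coned tip (5 mm wide at the top) and four small sprung teeth, 22 mm across, 23 mm above the table: the lip inside the cover's hub must be pushed past them. That takes about 10 N over some 4 mm of travel, then the force drops (the click) and the cover falls about 4 mm to its seat. Until it clicks, the cover rests about 9 mm too high
- cover: the cover, loose, 110 g: upturned milky-clear dish, 140 mm across, 32 mm high with a 3 mm top, standing on its rim. Under its top is a central hub with a 17 mm wide rounded mouth, 11 mm above the rim. Origin: centre of the rim plane. It fits on the stud at any turn about the vertical
- cover_knob (a point): centre of the orange knob on top of the cover: upright cylinder 32 mm across (with small flutes; 30 mm without) and 24 mm high; this point is 44 mm above the cover's rim plane (the dome's flat top is 12 mm below it, the knob's top 12 mm above). With the cover fully home it is 50 mm above the table
- bead0_c (a point): centre of a loose turquoise bead: upright barrel 24 mm across and 24 mm high, 20 g, standing on the ware board (centre 22 mm above the table at the start); its own z is its axis
- bead1_c (a point): centre of a loose turquoise bead: upright barrel 24 mm across and 24 mm high, 20 g, standing on the ware board (centre 22 mm above the table at the start); its own z is its axis
- bead2_c (a point): centre of a loose turquoise bead: upright barrel 24 mm across and 24 mm high, 20 g, standing on the ware board (centre 22 mm above the table at the start); its own z is its axis
- board: plywood ware board, fixed, 85 by 195 by 10 mm, on which the beads stand in a row along its long side (its y axis), about 65 mm apart; origin: centre of its underside, x across the board
- studded_pot: pink clay pinch pot with grey cones round its belly, 78 mm across, 48 mm high; origin at the centre of its underside. A bystander
- dark_dish: dark brown clay dish, 100 mm across, 26 mm high; origin at the centre of its underside. A bystander
- brush: glaze brush lying near the robot across its front; a bystander, 185 mm long, 16 mm thick; origin on the table under its middle
- clear_cup: clear plastic cup, 84 mm across the mouth, 110 mm high; origin under its centre. A bystander
- glaze_jar: amber jar with a white lid, 64 mm across, 75 mm high; origin under its centre. A bystander
- rolling_pin: wooden rolling pin lying on the left, 340 mm long, 48 mm thick; origin on the table under its middle. A bystander
Not all that is in view belongs to the job. What is shaped like the cover but brown or pink is not meant.

How it is judged (in metres and radians):
On the way, in this order (a step that is already met when the one before it is completed fails the run):
1. each of the three wells holds one bead, standing on its floor (((horizontal distance between bead0_c and well0 below 0.01 m and height (world z) of bead0_c below 0.022 m) or (horizontal distance between bead1_c and well0 below 0.01 m and height (world z) of bead1_c below 0.022 m) or (horizontal distance between bead2_c and well0 below 0.01 m and height (world z) of bead2_c below 0.022 m)) and ((horizontal distance between bead0_c and well1 below 0.01 m and height (world z) of bead0_c below 0.022 m) or (horizontal distance between bead1_c and well1 below 0.01 m and height (world z) of bead1_c below 0.022 m) or (horizontal distance between bead2_c and well1 below 0.01 m and height (world z) of bead2_c below 0.022 m)) and ((horizontal distance between bead0_c and well2 below 0.01 m and height (world z) of bead0_c below 0.022 m) or (horizontal distance between bead1_c and well2 below 0.01 m and height (world z) of bead1_c below 0.022 m) or (horizontal distance between bead2_c and well2 below 0.01 m and height (world z) of bead2_c below 0.022 m))), for 0.2 s.
2. the cover has clicked fully home over the beads and is still being pressed down (all of step 1 and z of cover_knob in the frame of carrier below 0.052 m and horizontal distance between cover_knob and stud_top below 0.005 m and angle between cover_knob's own z axis and vertical below 0.05 rad and contact force between cover and carrier above 5 N), for 0.5 s.
At the end, for the whole second after the job is handed in: Each well holds one bead (within 10 mm of its centre, on its floor); the cover is snapped home over them (within 2 mm of its seated height, 5 mm of the stud's axis, 3 degrees of level) and is still pressed down with over 5 N between cover and carrier (all of step 2); the arm keeps its last pose, push and grip.
It fails at once if a bystander (pot, dish, brush, cup, jar or rolling pin) is knocked more than 40 mm from its place (distance of any of studded_pot, dark_dish, brush, clear_cup, glaze_jar, rolling_pin from where it was at the start of the episode above 0.04 m).
It also fails if it takes over 72 s, if anything falls off the work surface, if the arm or the gripper's body presses on something with over 40 N, if the wrist force passes 120 N, or if a joint passes its speed limit or range.

### The arm

A 6-joint arm with a two-finger parallel gripper is mounted at the origin on the work surface. World frame = base frame: x ahead of the robot, y to its left, z up, the work surface at z = 0. Lengths are in mm, angles in degrees, forces in N, time in s.
With the tool pointing down it reaches from about 350 to 850 mm from the base axis. Payload 8.1 kg.
Tool frame: the origin (TCP) lies on the centre line of the jaws, within the pads' length; the fingertips stand r.tip_extent ahead of it and the grasp point (between the pads) lies 8 mm behind it (r.tip_extent is the distance from the TCP to the fingertips, in mm); z points along the fingers, y is the direction in which the jaws open and shut (so a half turn about z gives the same grasp; the last joint's range is limited). The gripper opens to 85 mm and grips with 20 to 120 N. Pads are 22 mm wide; open, the fingers measure 114 mm over their backs; the gripper's body (76 mm by 85 mm) begins 54 mm behind the grasp point. The pads swing forward as they close: fully open they stand 13 mm farther back than shut.
Start: joints at [-4.893, 7.471, 85.268, -0, 87.261, -4.893], TCP at [600.004, 0.022, 242.292] pointing down, gripper open.
Joint ranges: [-169.43, 169.43], [-51.17, 129.36], [1.28, 143.12], [-76.62, 256.62], [0, 156.53], [-152.29, 152.29]. Speed limits (degrees/s): [136.94, 136.94, 159.86, 180, 180, 180].

### API

Orientations are given as [roll, pitch, yaw] about the fixed x, y, z axes, in that order (R = Rz(yaw) Ry(pitch) Rx(roll)).
In Python, from bench import sense, optics, hand_in, spotter, r gives the robot as it stands.
- The arm moves only by the tool apply_moves, never from a script. Its argument "series" is a list of rows, each a list of 3 entries, a list of its own where there are three numbers: the opening, from 0 (shut) to 1 (fully open), then the shift along the world's x, y, z in m, then the turn about the world's z in rad. In form: [[grip, [x, y, z], turn], ...]. A call has 1 to 5 rows; each row is the pose to reach, as a shift and turn from the pose measured when the call began; what a row does not reach only later rows make up. A row lasts 1/8 s, in which the tool goes at most 62.5 mm and 10.7 degrees, less where a joint would pass 70% of its speed; a pose out of reach is approached as far as the arm can. A call with a gripper value outside its range is refused whole. The fingers move at their own pace and stop on an object; "grip_force" is the grip in N (left out, the last holds). Time passes only in rows, so rows that repeat a pose let the fingers close. It gives the time, the measured TCP pose, the force and the opening at its end, in the units of the state.
- sense(): the state, without advancing time (a new reading comes with each control period).
- optics.snapshot(name): name is "scene" or "side" or "wrist"; returns a dict with "color" (480x640x3 uint8, blue, green, red), "intrinsics" (3x3 intrinsics, pixels), "distortion" ([k1, k2, p1, p2, k3] as OpenCV has them; the pictures are not rectified), "rvec" (rotation vector, rad) and "tvec" (3), from world to camera coordinates, as OpenCV has them. Camera axes: x right, y down, z forward; pixel columns grow to the right and rows downward; lengths in mm; the calibration is good to about 2 mm. A picture is of the moment at which its call begins. There is no depth.
- hand_in(): hands the job in, once; it reports no verdict.
Trained networks look in a picture, given as the dict that the camera call returned (one of the last four; its "shot" number tells which), for a name from the list of things; names that differ only in an ending like _2 or _b are one class to them, and where a whole thing is asked for, a point or a joint stands for the part that bears it (a point fixed in the world has none). Each returns a list of dicts, best first, with "p" (0 to 1); they miss things now and then, are a little off and sometimes report something else, mostly with a low value. They report only what shows in the picture. A call takes as long as a camera call. They do not tell look-alikes from the thing itself.
- spotter.search_frame(picture, query): "xyz" ([x, y, z] in mm, in the coordinates of the camera as it stood for that picture, good to about 4 mm: the middle of the surface that is visible of it).
- spotter.masks_of(picture, query): "mask" (480x640 bool, what is visible of it).
The state is a dict: "time": time; "joint_pos": joint angles; "qd": joint speeds; "joint_efforts": joint torques, N m; "tool_pos": TCP position; "tcp_rot": TCP orientation; "ft_force": force on the tool from outside, world axes, zero at the start; "wrist_torque": the same for the moment, N m; "finger_gap": finger opening in mm.
Only numpy, scipy, OpenCV 4.12 (cv2) and the standard library are available. Lean on these libraries where they do the work, as an engineer would, in place of code of your own. Each camera call takes 0.05 s, during which the arm holds its last target.

## Working session

There is one attempt and no reset: what is moved stays moved. The work goes in short steps, Python scripts to look and compute and a tool call to move; the robot and the scene stay as the last step left them, time stands still between calls to the robot, and variables do not carry over. Pictures are saved under pics/ and viewed, and the job is handed in when it is done.

Besides the shell and the picture viewer there is one more tool, called after ">>>" as a command line: name --argument value ..., lists and objects as JSON in quotes. apply_moves: Moves the arm, as the interface text tells. Its arguments: {"type":"object","properties":{"series":{"type":"array"},"grip_force":{"type":"number"}},"required":["series"]}

```bash
ls; mkdir -p pics; python3 - <<'E'
from bench import sense, optics, r
import cv2
print(sense()); print(r.tip_extent)
for n in ["scene","side","wrist"]:
    s=optics.snapshot(n); cv2.imwrite(f"pics/{n}0.png",s["color"]); print(n,s["intrinsics"].tolist(),s["rvec"],s["tvec"],s["distortion"])
E
```

```text
pics
{'time': 0.0, 'joint_pos': array([-4.89347506e+00,  7.51731943e+00,  8.53297769e+01,  2.21862486e-03,
        8.72601579e+01, -4.89551375e+00]), 'qd': array([ 0.02451561, -0.10239505,  0.05545974,  0.02098045,  0.02996173,
       -0.03544372]), 'joint_efforts': array([-1.90700346e-03, -5.69404185e+01, -5.00557995e+01, -2.19391650e-04,
        1.44415747e-02,  7.24149572e-05]), 'tool_pos': array([5.99474350e+02, 7.67294946e-02, 2.41216578e+02]), 'tcp_rot': array([-1.79893326e+02, -1.13607544e-02,  9.00019200e+01]), 'ft_force': array([ 0.57775525, -0.37145278, -0.40365181]), 'wrist_torque': array([ 0.00625607, -0.0066749 ,  0.02141214]), 'finger_gap': 85.06176454175322}
11.0
scene [[525.9012650016756, 0.0, 320.4019752749782], [0.0, 525.9012650016756, 242.23087614433382], [0.0, 0.0, 1.0]] [ 2.19523405  0.68479042 -0.30757805] [-452.36616179 -131.70204399 1535.2025926 ] [-0.04214564  0.          0.          0.          0.        ]
side [[470.5009097487662, 0.0, 318.98676599709216], [0.0, 470.5009097487662, 235.58463737554453], [0.0, 0.0, 1.0]] [ 0.24532398 -2.66540102  1.45255316] [ 526.16358461   93.24761595 1225.97590651] [-0.02054229  0.          0.          0.          0.        ]
wrist [[365.16045931435656, 0.0, 322.01069733954705], [0.0, 365.16045931435656, 236.00438781675084], [0.0, 0.0, 1.0]] [-2.85647521e+00  1.52621892e-03  3.94248572e-03] [-599.31701794  -35.92788845  379.59107862] [-0.04748958  0.          0.          0.          0.        ]
```

View pics/scene0.png

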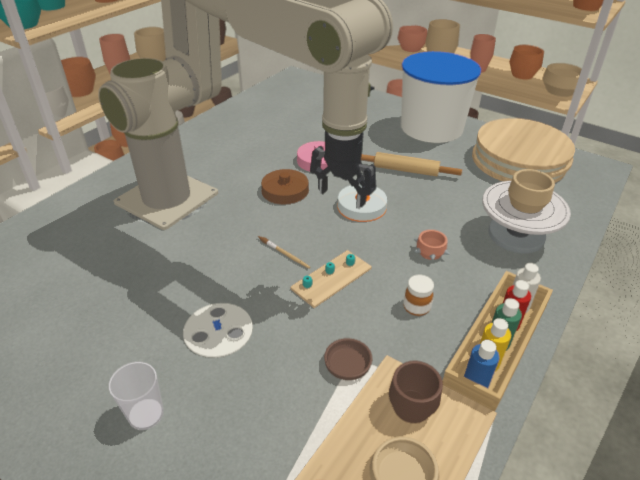

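View pics/side0.png

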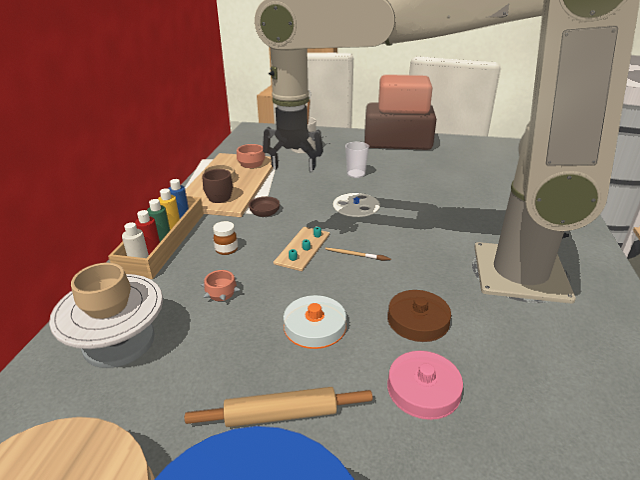

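View pics/wrist0.png

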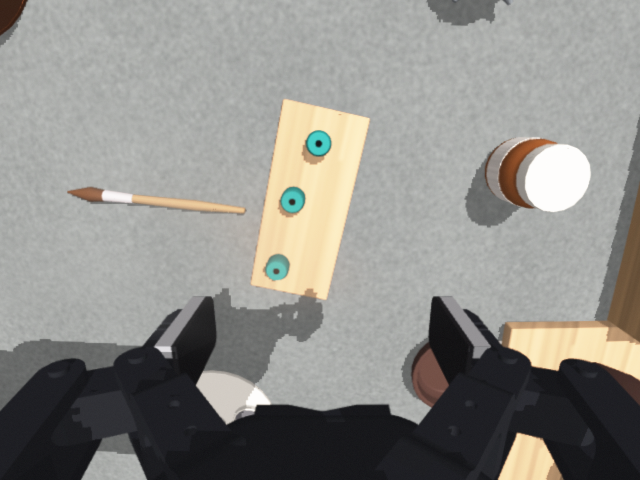

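Cover candidates: brown lid at scene (285,186)/side (420,315), pink lid at scene (312,156)/side (425,383), and the white milky one with the orange knob at scene (362,203)/side (315,320). The white one fits. I'll check it in a crop while measuring.

```bash
cat > h.py <<'E'
from bench import sense, optics, spotter, r, hand_in
import cv2, numpy as np
def P(s):
    R=cv2.Rodrigues(np.array(s["rvec"],float))[0]; return R,np.array(s["tvec"],float).ravel()
def ray(s,px):
    R,t=P(s); u=cv2.undistortPoints(np.array(px,float).reshape(-1,1,2),np.array(s["intrinsics"]),np.array(s["distortion"])).reshape(-1,2)
    d=np.c_[u,np.ones(len(u))]@R; return -R.T@t,d
def at_z(s,px,z):
    c,d=ray(s,px); return c+d*((z-c[2])/d[:,2])[:,None]
def world(s,xyz):
    R,t=P(s); return R.T@(np.array(xyz)-t)
def proj(s,X):
    return cv2.projectPoints(np.array(X,float).reshape(-1,1,3),np.array(s["rvec"],float),np.array(s["tvec"],float),np.array(s["intrinsics"]),np.array(s["distortion"]))[0].reshape(-1,2)
E
python3 - <<'E'
from h import *
np.set_printoptions(precision=1,suppress=True)
for n in ["scene","side","wrist"]:
    s=optics.snapshot(n)
    for q in ["bead0_c","cover_knob","cover","carrier","stud_top","board"]:
        for d in spotter.search_frame(s,q)[:4]:
            w=world(s,d["xyz"]); print(n,q,round(d["p"],2),w,proj(s,w)[0])
    if n!="wrist":
        x=[362,203] if n=="scene" else [315,318]
        c=s["color"][x[1]-50:x[1]+50,x[0]-60:x[0]+60]; cv2.imwrite(f"pics/crop_{n}.png",cv2.resize(c,None,fx=5,fy=5))
E
```

```text
scene bead0_c 0.48 [561.5 -73.   28.4] [307.2 282.8]
scene bead0_c 0.42 [802.9  15.1  50.8] [418.3 296.4]
scene cover_knob 0.92 [512.7 258.5  28.3] [362.4 206.1]
scene cover_knob 0.65 [226.3 386.8  29. ] [305.7 154.9]
scene cover_knob 0.42 [ 473.6 -290.9    8.3] [216.5 331. ]
scene cover 0.8 [227.2 386.8  32.3] [305.9 154.1]
scene cover 0.77 [277.4 214.4  30.5] [285.4 185.2]
scene cover 0.59 [513.6 265.1  31.5] [364.  204.1]
scene cover 0.44 [596.8  54.1  27. ] [348.9 258.9]
scene carrier 0.72 [ 473.1 -285.9    4.8] [218.1 330.5]
scene stud_top 0.68 [ 474.5 -289.5    9.6] [217.2 330.4]
scene board 0.72 [591.6 -21.2   7.7] [330.  281.4]
side bead0_c 0.56 [552.  -57.1  29.7] [317.  230.5]
side cover_knob 0.84 [486.8 314.9  32.5] [313.9 321.5]
side cover_knob 0.84 [262.2 253.9  32.7] [418.7 315.1]
side cover_knob 0.67 [248.8 443.2  35.7] [424.8 382.5]
side cover 0.97 [488.  313.9  29.4] [313.5 322.2]
side cover 0.94 [253.4 447.4  31.6] [422.1 385.4]
side cover 0.64 [260.4 250.5  31.8] [419.5 314.5]
side carrier 0.58 [ 465.7 -269.1    2.3] [355.7 205.8]
side stud_top 0.77 [ 465.9 -268.     3.2] [355.6 205.7]
wrist bead0_c 0.57 [554.7 -58.3  38.1] [275.7 266.5]
wrist cover_knob 0.59 [312.4 184.8   5.3] [14.5  9.5]
wrist cover_knob 0.21 [ 483.8 -235.6    4.1] [227.1 391.9]
wrist cover 0.88 [313.9 176.5   5.9] [16.9 18.8]
wrist carrier 0.71 [ 489.  -239.     6.3] [231.1 395.5]
wrist stud_top 0.87 [ 488.5 -235.4    7.2] [230.3 393.5]
wrist board 0.74 [584.8   2.7   9. ] [306.8 199.7]
```

View pics/crop_side.png

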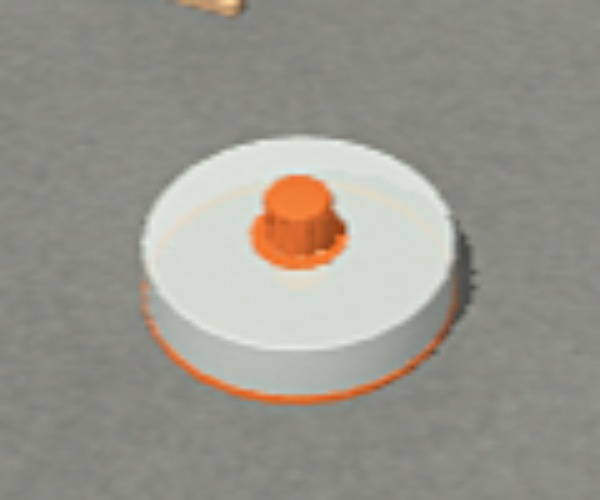

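The crop shows the milky-clear cover with the orange knob and orange rim at side (315,318). It is the one meant. Next I measure the beads, knob and carrier.

```bash
cat >> h.py <<'E'
def blobs(img,lo,hi,amin=10):
    m=cv2.inRange(cv2.cvtColor(img,cv2.COLOR_BGR2HSV),np.array(lo),np.array(hi))
    n,l,st,c=cv2.connectedComponentsWithStats(m)
    return m,[(st[i],c[i]) for i in range(1,n) if st[i][4]>=amin]
def tri(ss,pxs):
    A=np.zeros((3,3));b=np.zeros(3)
    for s,p in zip(ss,pxs):
        c,d=ray(s,[p]);d=d[0]/np.linalg.norm(d[0]);M=np.eye(3)-np.outer(d,d);A+=M;b+=M@c
    return np.linalg.solve(A,b)
E
python3 - <<'E'
from h import *
np.set_printoptions(precision=1,suppress=True)
S={n:optics.snapshot(n) for n in ["scene","side","wrist"]}
for n,s in S.items():
    m,b=blobs(s["color"],[80,120,40],[97,255,255],25)
    for st,c in b: print(n,"teal",st,c,at_z(s,[c],22)[0])
    m,b=blobs(s["color"],[3,200,180],[14,255,255],10)
    for st,c in b: print(n,"orange",st,c,at_z(s,[c],44)[0])
    m,b=blobs(s["color"],[105,120,50],[125,255,255],10)
    for st,c in b: print(n,"blue",st,c,at_z(s,[c],20)[0])
E
python3 -c "
import cv2;a=cv2.imread('pics/wrist0.png')[80:300,230:390];cv2.imwrite('pics/wc.png',cv2.resize(a,None,fx=2.7,fy=2.7,interpolation=0))
a=cv2.imread('pics/scene0.png')[280:380,160:280];cv2.imwrite('pics/cc.png',cv2.resize(a,None,fx=6,fy=6))"
```

```text
scene teal [ 15   0  49  28 747] [34.9  9.3] [-1903.2   793.5    22. ]
scene teal [ 0  2  8 23 81] [ 2.5 14. ] [-1984.5   648.8    22. ]
scene teal [347 255   7  10  66] [350.  259.4] [597.3  59.   22. ]
scene teal [326 263   8  11  75] [329.5 267.7] [572.2   5.   22. ]
scene teal [303 276   9  11  82] [307. 281.] [554.  -63.5  22. ]
scene blue [ 402   52   79   33 1978] [440.9  67.7] [ 273.7 1306.5   20. ]
scene blue [214 321   7   9  45] [217.  324.6] [ 470.1 -283.4   20. ]
scene blue [465 345  33  42 720] [480.8 367.5] [987.4 -62.7  20. ]
side teal [314 227   7  10  64] [317.  231.5] [553.2 -63.8  22. ]
side teal [303 240   7  10  65] [306.  244.6] [570.6   7.8  22. ]
side teal [289 249   8  12  77] [292.5 254.5] [596.   61.1  22. ]
side orange [306 304  18  18 109] [313.6 313.8] [489.6 303.2  44. ]
side orange [295 343  17   5  18] [302.6 345.6] [493.1 400.   44. ]
side orange [314 347  10   2  10] [318.5 347.3] [460.5 398.8  44. ]
side blue [169 186  19  32 261] [180.3 199.8] [1028.7 -178.4   20. ]
side blue [354 197   6   7  31] [356.1 200. ] [ 465.8 -275.6   20. ]
side blue [ 155  426  199   54 7456] [256.1 457.7] [520.2 637.2  20. ]
wrist teal [306 131  24  25 445] [317.3 142.7] [595.9  59.3  22. ]
wrist teal [281 187  22  25 404] [291.7 199.1] [570.7   5.8  22. ]
```

View pics/wc.png

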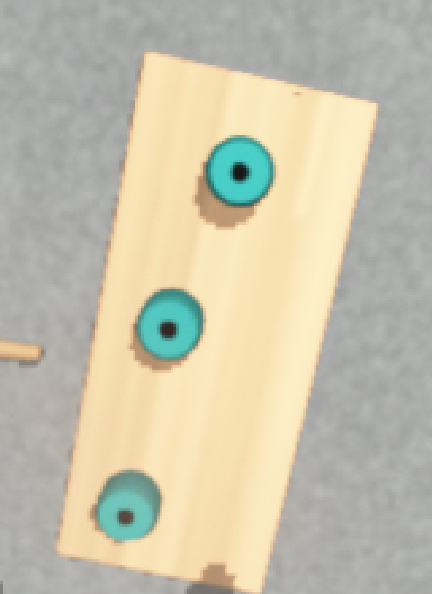

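View pics/cc.png

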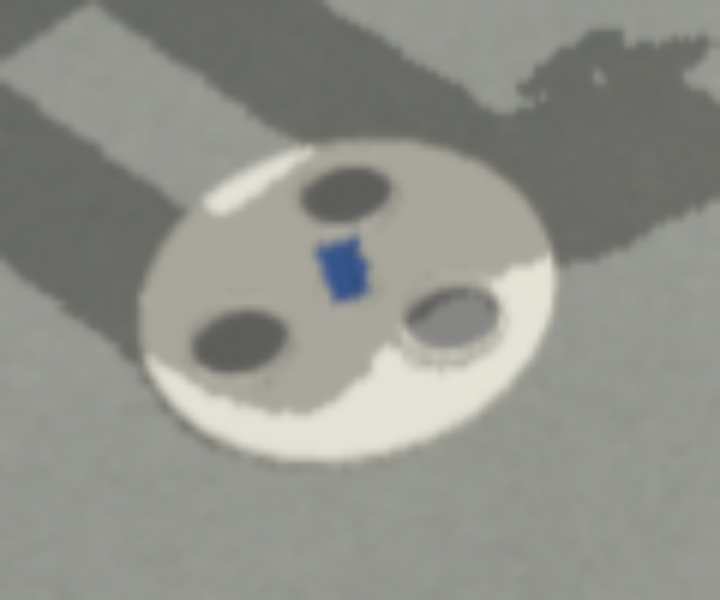

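```bash
python3 - <<'E'
from h import *
np.set_printoptions(precision=1,suppress=True)
s=optics.snapshot("scene")
print([a for a in dir(r) if a[0]!='_'])
W=at_z(s,[[217.5,312.5],[200,336.8],[235.3,332.8]],6);print(W,W.mean(0))
c=W.mean(0)
for w in W: d=w-c; print(np.hypot(*d[:2]),np.degrees(np.arctan2(d[1],d[0])))
w=optics.snapshot("wrist")
# bead holes z=34
px=[[230+239/2.7,80+171/2.7],[230+168/2.7,80+329/2.7],[230+125/2.7,80+516/2.7]]
print(at_z(w,px,34))
E
```

```text
['PlanningError', 'tip_extent']
[[ 436.8 -248.5    6. ]
 [ 453.8 -322.1    6. ]
 [ 509.1 -269.8    6. ]] [ 466.6 -280.1    6. ]
43.46433945946933 133.24866112560247
43.87756479763876 -106.95078786864472
43.80399833916047 13.616557599656765
[[597.2  59.2  34. ]
 [572.1   5.4  34. ]
 [554.5 -64.7  34. ]]
```

>>> apply_moves --series '[[1, [0, 0, 0], 0]]' --grip_force 25

```text
time: 1.58
tool_pos: [600.0, 0.0, 242.3]
tcp_rot: [-180.0, 0.0, 90.0]
ft_force: [-0.2, 0.2, -0.6]
finger_gap: 85.6
```

>>> apply_moves --series '[[0.3, [-0.023, -0.032, -0.05], 0], [0.3, [-0.046, -0.064, -0.1], 0], [0.3, [-0.046, -0.064, -0.12], 0], [0.3, [-0.046, -0.064, -0.12], 0]]'

```text
time: 2.08
tool_pos: [552.1, -64.0, 120.1]
tcp_rot: [-179.8, -0.1, 89.9]
ft_force: [0.4, 0.2, -0.2]
finger_gap: 25.4
```

```bash
python3 - <<'E'
from h import *
np.set_printoptions(precision=1,suppress=True)
print(r.tip_extent,sense()["finger_gap"],sense()["tool_pos"])
for n in ["side","wrist"]:
    s=optics.snapshot(n)
    if n=="side": 
        print(proj(s,sense()["tool_pos"]));a=cv2.resize(s["color"][130:280,220:420],None,fx=4,fy=4); cv2.imwrite("pics/s1.png",a)
    else: cv2.imwrite("pics/w1.png",s["color"])
E
```

```text
11.0 25.44837456905116 [552.1 -64.  120.1]
[[316.5 200.9]]
```

View pics/s1.png

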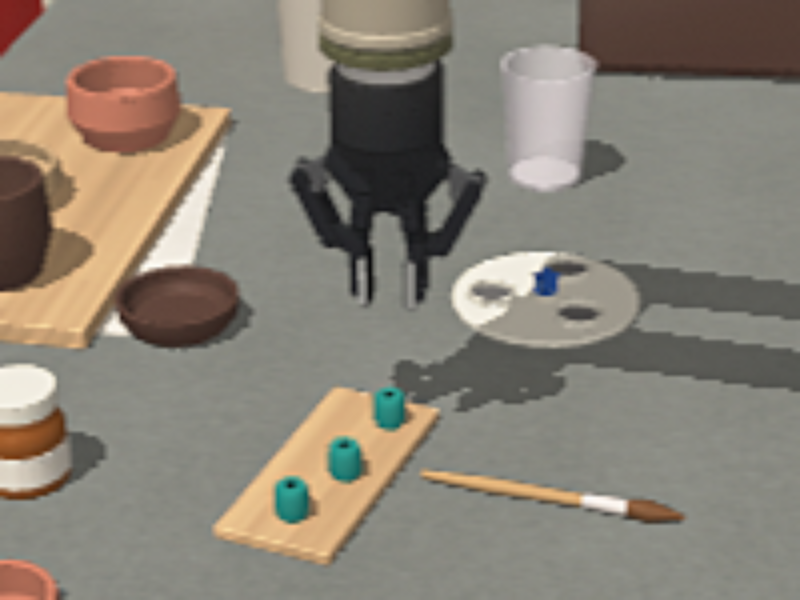

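View pics/w1.png

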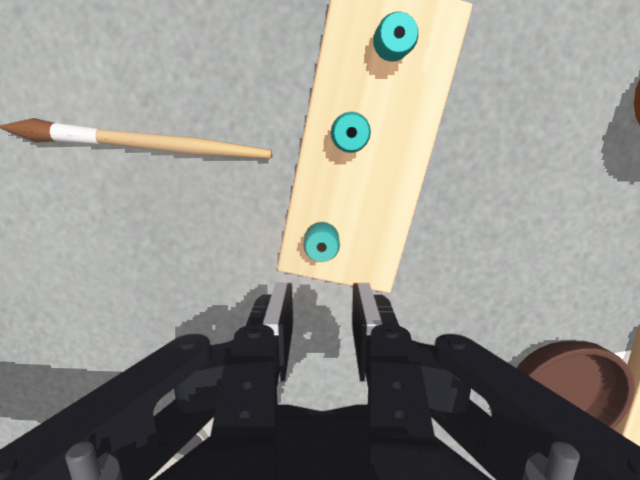

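```bash
python3 - <<'E'
from h import *
np.set_printoptions(precision=1,suppress=True)
s=optics.snapshot("wrist")
print(at_z(s,[[321.5,247],[351.5,132],[399.5,32]],34))
E
```

```text
[[555.  -64.6  34. ]
 [572.6   6.   34. ]
 [598.1  59.6  34. ]]
```

>>> apply_moves --series '[[0.6, [0.0025, 0, -0.04], 0], [0.6, [0.0025, 0, -0.075], 0], [0.6, [0.0025, 0, -0.091], 0], [0.6, [0.0025, 0, -0.091], 0]]'

```text
time: 2.72
tool_pos: [557.9, -63.6, 33.2]
tcp_rot: [179.9, 0.0, 90.1]
ft_force: [-0.3, -0.1, -0.0]
finger_gap: 51.2
```

>>> apply_moves --series '[[0.1, [0, 0, 0], 0], [0.1, [0, 0, 0], 0], [0.1, [0, 0, 0], 0], [0.1, [0, 0, 0], 0]]' --grip_force 25

```text
time: 3.22
tool_pos: [559.5, -63.8, 35.3]
tcp_rot: [179.7, 0.0, 90.1]
ft_force: [-0.5, 0.4, 6.5]
finger_gap: 22.3
```

```bash
python3 - <<'E'
from h import *
np.set_printoptions(precision=1,suppress=True)
d=sense();print(d["tool_pos"],d["ft_force"],d["finger_gap"],d["qd"],d["time"])
s=optics.snapshot("side");cv2.imwrite("pics/s2.png",cv2.resize(s["color"][180:280,250:390],None,fx=5.5,fy=5.5))
s=optics.snapshot("wrist");cv2.imwrite("pics/w2.png",s["color"])
E
```

```text
[559.5 -63.8  35.3] [-0.5  0.4  6.5] 22.289793701350778 [-0.1  0.1  0.1  0.  -0.1  0. ] 3.225
```

View pics/s2.png

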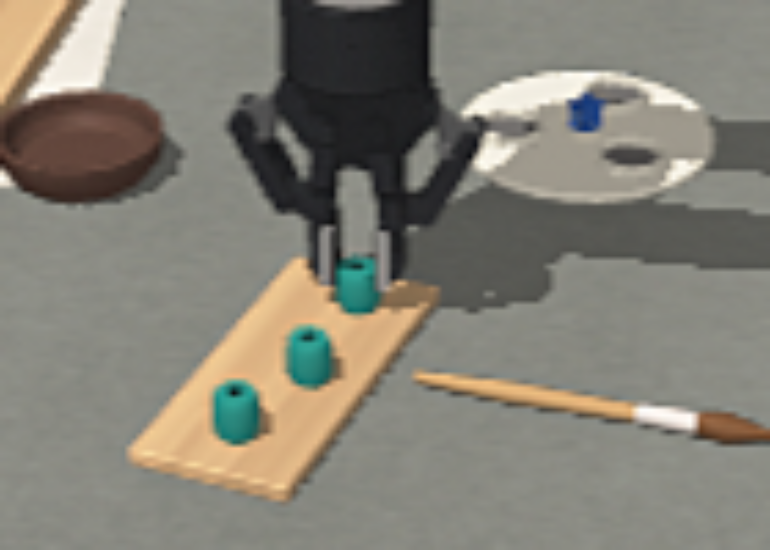

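View pics/w2.png

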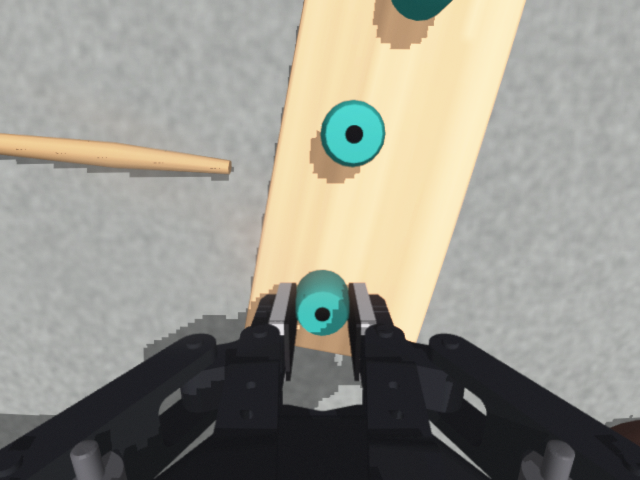

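The side view shows the jaws holding only the upper half of bead C at crop (357,285). I'll regrip lower.

>>> apply_moves --series '[[0.5, [0, 0, 0], 0], [0.5, [0, 0, 0], 0], [0.5, [0, 0, 0], 0]]'

```text
time: 3.7
tool_pos: [559.4, -63.8, 35.2]
tcp_rot: [179.7, 0.1, 90.1]
ft_force: [-0.2, 0.5, 0.3]
finger_gap: 42.9
```

```bash
python3 - <<'E'
from h import *
np.set_printoptions(precision=1,suppress=True)
d=sense();print(d["tool_pos"],d["ft_force"],d["finger_gap"],d["time"])
s=optics.snapshot("wrist");cv2.imwrite("pics/w3.png",s["color"])
print(at_z(s,[[322,314],[354,133]],34), "holes")
d=sense();print(d["tool_pos"],d["time"])
E
```

```text
[559.4 -63.8  35.2] [-0.2  0.5  0.3] 42.92039465017218 3.7
[[559.8 -64.3  34. ]
 [571.1   6.3  34. ]] holes
[559.3 -63.8  35.1] 3.75
```

View pics/w3.png

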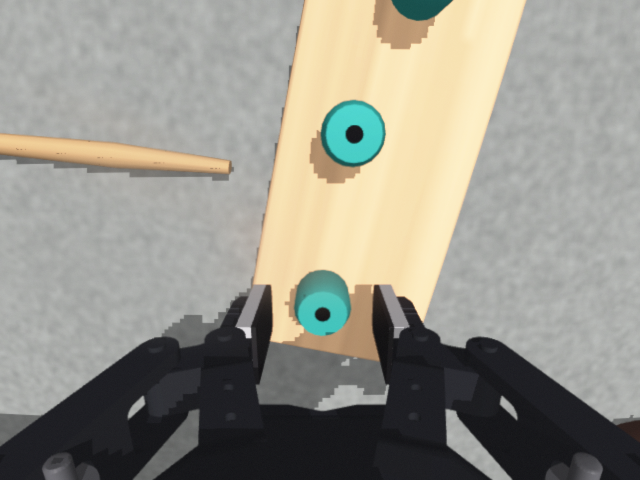

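>>> apply_moves --series '[[0.5, [0, 0, -0.006], 0], [0.5, [0, 0, -0.006], 0], [0.5, [0, 0, -0.006], 0]]'

```text
time: 4.12
tool_pos: [559.2, -63.8, 28.9]
tcp_rot: [179.7, 0.0, 90.1]
ft_force: [0.8, -0.1, -0.5]
finger_gap: 42.7
```

>>> apply_moves --series '[[0.1, [0, 0, 0], 0], [0.1, [0, 0, 0], 0], [0.1, [0, 0, 0], 0]]' --grip_force 25

```text
time: 4.5
tool_pos: [559.3, -63.8, 29.1]
tcp_rot: [179.7, 0.0, 90.1]
ft_force: [0.1, -0.1, 1.6]
finger_gap: 22.6
```

>>> apply_moves --series '[[0.1, [0, 0, 0.02], 0], [0.1, [0, 0, 0.06], 0], [0.1, [0, 0, 0.06], 0]]'

```text
time: 4.88
tool_pos: [562.7, -64.5, 94.6]
tcp_rot: [179.3, 0.1, 90.1]
ft_force: [-0.1, 0.1, 0.3]
finger_gap: 22.8
```

```bash
python3 - <<'E'
from h import *
np.set_printoptions(precision=1,suppress=True)
d=sense();print(d["tool_pos"],d["ft_force"],d["finger_gap"],d["time"])
s=optics.snapshot("side");cv2.imwrite("pics/s4.png",cv2.resize(s["color"][180:280,250:390],None,fx=5.5,fy=5.5))
E
```

```text
[562.7 -64.5  94.6] [-0.1  0.1  0.3] 22.753060695870918 4.875
```

View pics/s4.png

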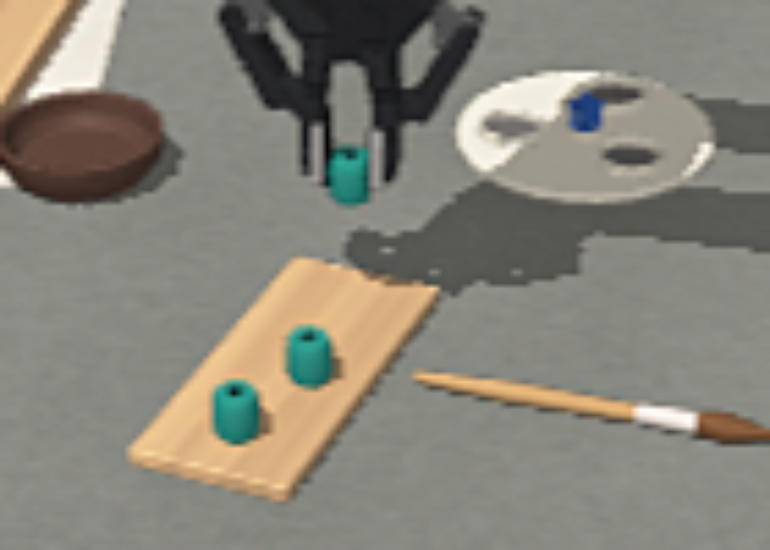

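>>> apply_moves --series '[[0.1, [-0.022, -0.052, 0.01], 0], [0.1, [-0.044, -0.104, 0.01], 0], [0.1, [-0.066, -0.156, 0.01], 0], [0.1, [-0.088, -0.207, 0.01], 0], [0.1, [-0.109, -0.2575, 0.01], 0]]'

```text
time: 5.55
tool_pos: [451.0, -322.9, 102.0]
tcp_rot: [179.5, 0.1, 90.1]
ft_force: [-0.1, -0.4, 0.0]
finger_gap: 22.4
```

>>> apply_moves --series '[[0.1, [0, 0, 0], 0], [0.1, [0, 0, 0], 0]]'

```text
time: 5.8
tool_pos: [450.5, -322.3, 101.3]
tcp_rot: [179.5, -0.0, 90.0]
ft_force: [-0.0, 0.5, -0.1]
finger_gap: 22.7
```

```bash
python3 - <<'E'
from h import *
np.set_printoptions(precision=1,suppress=True)
d=sense();print(d["tool_pos"],d["joint_pos"],d["finger_gap"],d["time"])
s=optics.snapshot("wrist");cv2.imwrite("pics/w5.png",s["color"])
c=np.array([466.6,-280.1,0])
print(proj(s,[[466.6,-280.1,31]]+[[466.6+44*np.cos(np.radians(a)),-280.1+44*np.sin(np.radians(a)),6] for a in (-106.5,13.5,133.5)]))
E
```

```text
[ 450.5 -322.3  101.3] [-41.1   6.5 101.5   0.3  71.6 -41.2] 22.709175824813386 5.8
[[349.3 183.9]
 [325.8 243.2]
 [415.8 161.4]
 [296.2 124.7]]
```

View pics/w5.png

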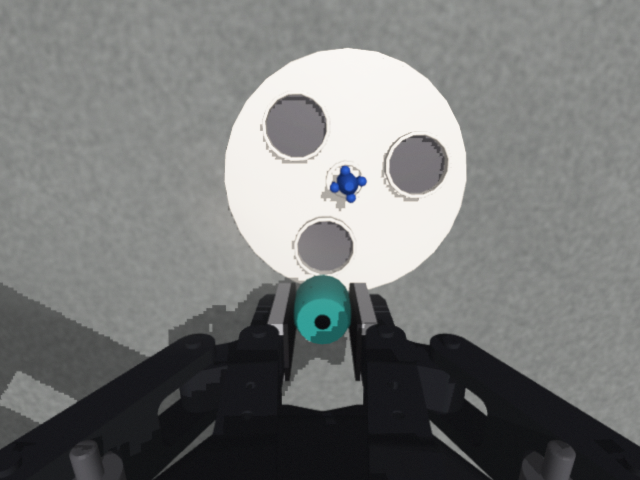

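Wells show at (296,127), (416,165) and (325,246), stud at (348,184). They match the scene estimate to within 4 px. I'll refine it with an ellipse fit of the wells.

```bash
cat >> h.py <<'E'
def wells(s,guess,zf=6):
    g=cv2.cvtColor(s["color"],cv2.COLOR_BGR2GRAY); out=[]
    for u,v in guess:
        m=((g<170)).astype(np.uint8)
        n,l,st,c=cv2.connectedComponentsWithStats(m)
        k=l[int(v),int(u)]
        cs=max(cv2.findContours((l==k).astype(np.uint8),cv2.RETR_EXTERNAL,cv2.CHAIN_APPROX_NONE)[0],key=len)
        e=cv2.fitEllipse(cv2.convexHull(cs)); out.append((e,at_z(s,[e[0]],zf)[0]))
    return out
E
python3 - <<'E'
from h import *
np.set_printoptions(precision=1,suppress=True)
d=sense();print(d["tool_pos"])
s=optics.snapshot("wrist")
for e,w in wells(s,[[296,127],[416,165],[325,246]]): print(e,w)
g=cv2.cvtColor(s["color"],cv2.COLOR_BGR2GRAY);m=(g>200).astype(np.uint8)
m[270:]=0
cs=max(cv2.findContours(m,cv2.RETR_EXTERNAL,cv2.CHAIN_APPROX_NONE)[0],key=len).reshape(-1,2)
cs=cs[cs[:,1]<265]
# map to plane z=6, fit circle
q=at_z(s,cs,6)[:,:2]
from scipy.optimize import least_squares
f=least_squares(lambda p:np.hypot(q[:,0]-p[0],q[:,1]-p[1])-76,[467,-280],loss="soft_l1");print(f.x,f.cost/len(q))
print(at_z(s,[[348,182]],31))
E
```

```text
[ 450.9 -321.7  101.4]
((295.1275329589844, 126.06641387939453), (60.71925354003906, 63.08827209472656), 163.91062927246094) [ 436.  -248.4    6. ]
((417.44677734375, 165.22100830078125), (56.96787643432617, 60.81743621826172), 39.18203353881836) [ 511.  -271.6    6. ]
((324.5164489746094, 247.1576690673828), (51.20474624633789, 55.45405960083008), 97.21517944335938) [ 453.7 -324.5    6. ]
[ 466.6 -281.4] 6.194654440829741
[[ 466.3 -278.5   31. ]]
```

>>> apply_moves --series '[[0.1, [0.003, -0.0015, -0.03], 0], [0.1, [0.003, -0.0015, -0.06], 0], [0.1, [0.003, -0.0015, -0.06], 0], [0.1, [0.003, -0.0015, -0.06], 0]]'

```text
time: 6.4
tool_pos: [455.0, -322.6, 42.5]
tcp_rot: [179.5, 0.0, 90.2]
ft_force: [0.1, 0.3, -0.0]
finger_gap: 22.5
```

>>> apply_moves --series '[[0.1, [-0.001, -0.0005, -0.008], 0], [0.1, [-0.001, -0.0005, -0.016], 0], [0.1, [-0.001, -0.0005, -0.016], 0]]'

```text
time: 6.78
tool_pos: [453.5, -322.7, 25.8]
tcp_rot: [179.5, -0.0, 90.2]
ft_force: [-0.3, -0.1, 0.4]
finger_gap: 22.7
```

>>> apply_moves --series '[[0.38, [0, 0, 0], 0], [0.45, [0, 0, 0], 0], [0.45, [0, 0, 0.005], 0]]'

```text
time: 7.15
tool_pos: [453.3, -322.5, 30.7]
tcp_rot: [179.5, -0.0, 90.2]
ft_force: [-0.4, -0.7, 0.5]
finger_gap: 38.4
```

>>> apply_moves --series '[[0.45, [0, 0, 0.025], 0], [0.45, [0, 0, 0.08], 0], [0.45, [0, 0, 0.08], 0]]'

```text
time: 7.52
tool_pos: [456.4, -325.2, 116.9]
tcp_rot: [179.1, 0.3, 90.2]
ft_force: [1.3, 0.3, 0.3]
finger_gap: 38.8
```

```bash
python3 - <<'E'
from h import *
np.set_printoptions(precision=1,suppress=True)
d=sense();print(d["tool_pos"],d["finger_gap"],d["time"])
s=optics.snapshot("wrist");cv2.imwrite("pics/w6.png",s["color"])
m,b=blobs(s["color"],[80,120,40],[97,255,255],60)
for st,c in b: print(st,c,at_z(s,[c],22)[0])
E
```

```text
[ 456.4 -325.2  116.9] 38.76010954224018 7.525
[301 219  33  39 926] [316.9 238. ] [ 454.9 -322.1   22. ]
```

View pics/w6.png

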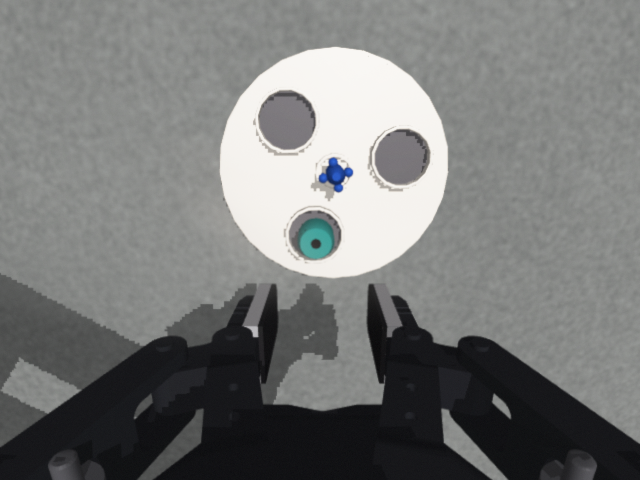

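Bead C stands upright in the lower well at (316,240). Next is bead B.

>>> apply_moves --series '[[0.5, [0.02, 0.058, 0], 0], [0.5, [0.04, 0.116, 0], 0], [0.5, [0.06, 0.174, 0], 0], [0.5, [0.08, 0.23, 0], 0], [0.5, [0.1, 0.286, 0], 0]]'

```text
time: 8.2
tool_pos: [554.7, -36.1, 113.1]
tcp_rot: [179.4, 0.2, 90.2]
ft_force: [-0.1, -1.0, 0.1]
finger_gap: 42.8
```

>>> apply_moves --series '[[0.5, [0.015, 0.045, -0.03], 0], [0.5, [0.015, 0.045, -0.05], 0], [0.5, [0.015, 0.045, -0.05], 0]]'

```text
time: 8.57
tool_pos: [567.0, 9.0, 59.8]
tcp_rot: [179.7, 0.2, 90.2]
ft_force: [-1.5, 0.1, 1.0]
finger_gap: 42.6
```

```bash
python3 - <<'E'
from h import *
np.set_printoptions(precision=1,suppress=True)
d=sense();print(d["tool_pos"],d["finger_gap"],d["time"])
s=optics.snapshot("wrist");cv2.imwrite("pics/w7.png",s["color"])
E
```

```text
[567.    9.   59.8] 42.607704219090216 8.575
```

View pics/w7.png

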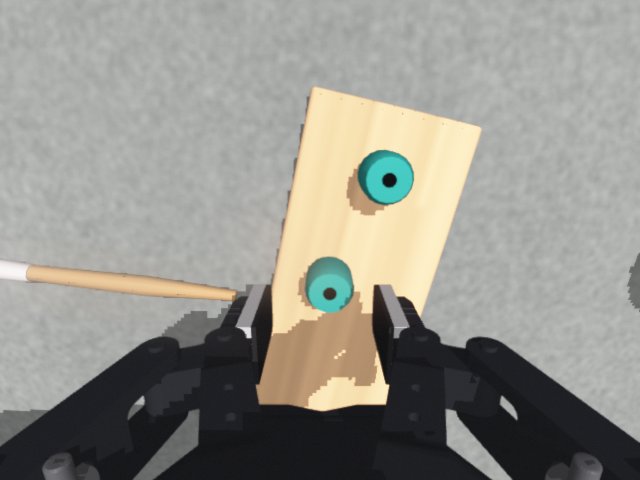

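>>> apply_moves --series '[[0.5, [0.005, -0.003, -0.012], 0], [0.5, [0.005, -0.003, -0.012], 0], [0.5, [0.005, -0.003, -0.012], 0]]'

```text
time: 9.0
tool_pos: [573.4, 4.6, 49.8]
tcp_rot: [179.5, 0.2, 90.1]
ft_force: [-0.5, 0.4, 0.3]
finger_gap: 42.6
```

```bash
python3 - <<'E'
from h import *
np.set_printoptions(precision=1,suppress=True)
s=optics.snapshot("wrist");d=sense();print(d["tool_pos"])
g=cv2.cvtColor(s["color"],cv2.COLOR_BGR2HSV)
m=((g[...,2]<75)).astype(np.uint8);n,l,st,c=cv2.connectedComponentsWithStats(m)
for i in range(1,n):
    if 60<st[i][4]<400 and c[i][1]<340: print(st[i],c[i],at_z(s,[c[i]],34)[0])
E
```

```text
[573.5   4.8  50. ]
[371 165  15  15 174] [377.8 171.9] [596.3  59.5  34. ]
[309 289  13  12 117] [315.2 294.1] [570.9   5.9  34. ]
```

>>> apply_moves --series '[[0.5, [-0.002, 0.001, -0.01], 0], [0.5, [-0.002, 0.001, -0.021], 0], [0.5, [-0.002, 0.001, -0.021], 0], [0.5, [-0.002, 0.001, -0.021], 0]]'

```text
time: 9.55
tool_pos: [571.3, 5.8, 28.8]
tcp_rot: [179.5, 0.2, 90.1]
ft_force: [0.0, -0.5, 0.1]
finger_gap: 43.0
```

>>> apply_moves --series '[[0.1, [0, 0, 0], 0], [0.1, [0, 0, 0], 0], [0.1, [0, 0, 0], 0]]'

```text
time: 9.93
tool_pos: [571.8, 5.8, 29.3]
tcp_rot: [179.5, 0.2, 90.1]
ft_force: [0.6, 0.2, 2.1]
finger_gap: 22.6
```

>>> apply_moves --series '[[0.1, [0, 0, 0.03], 0], [0.1, [0, 0, 0.07], 0], [0.1, [-0.023, -0.043, 0.07], 0.18], [0.1, [-0.046, -0.086, 0.07], 0.36], [0.1, [-0.069, -0.13, 0.07], 0.54]]'

```text
time: 10.55
tool_pos: [502.1, -125.0, 99.4]
tcp_rot: [179.5, 0.2, 121.4]
ft_force: [1.0, -1.2, -0.4]
finger_gap: 22.6
```

>>> apply_moves --series '[[0.1, [-0.022, -0.042, 0], 0.1], [0.1, [-0.044, -0.084, 0], 0.2], [0.1, [-0.065, -0.124, 0], 0.21], [0.1, [-0.065, -0.124, 0], 0.21], [0.1, [-0.065, -0.124, 0], 0.21]]'

```text
time: 11.18
tool_pos: [437.2, -248.7, 99.3]
tcp_rot: [179.5, 0.2, 133.4]
ft_force: [-0.5, 0.3, -0.2]
finger_gap: 22.4
```

>>> apply_moves --series '[[0.1, [0, 0, -0.03], 0], [0.1, [0, 0, -0.055], 0], [0.1, [0, 0, -0.055], 0], [0.1, [0, 0, -0.055], 0]]'

```text
time: 11.68
tool_pos: [438.0, -248.3, 45.2]
tcp_rot: [179.4, 0.2, 133.4]
ft_force: [0.2, -1.3, 0.4]
finger_gap: 22.6
```

```bash
python3 - <<'E'
from h import *
s=optics.snapshot("wrist");cv2.imwrite("pics/w8.png",s["color"]);print(sense()["tool_pos"])
s=optics.snapshot("scene");cv2.imwrite("pics/c8.png",cv2.resize(s["color"][260:380,150:290],None,fx=5,fy=5))
E
```

```text
[ 438.32386084 -248.72004658   45.65554584]
```

View pics/w8.png

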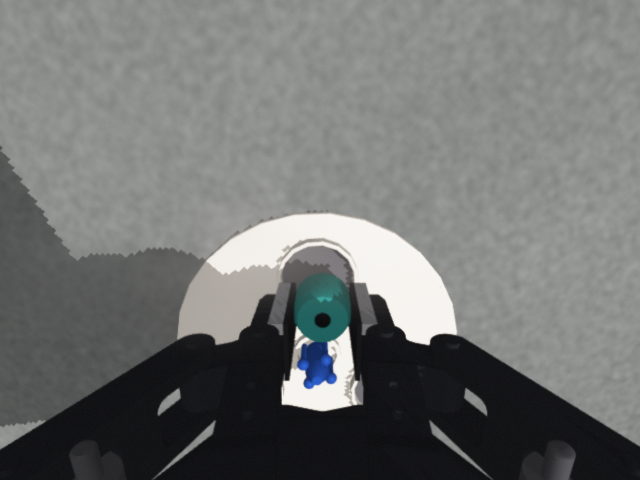

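View pics/c8.png

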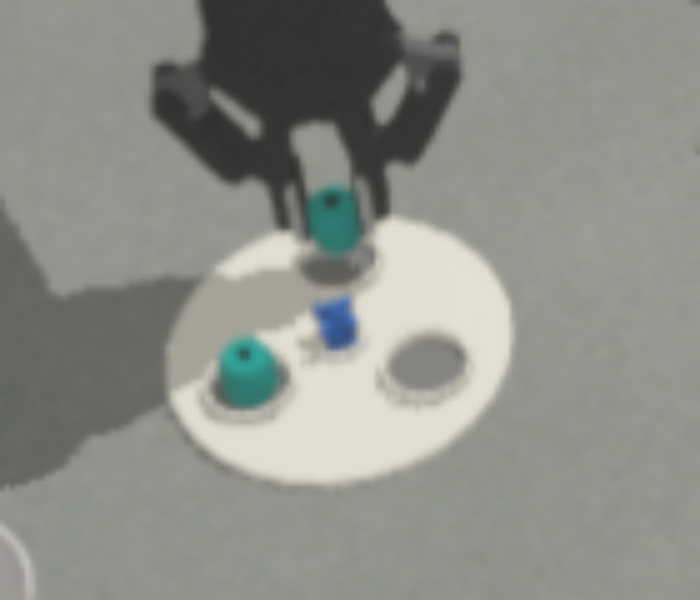

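Bead B is above the far well, lined up with it.

>>> apply_moves --series '[[0.1, [-0.0015, 0, -0.01], 0], [0.1, [-0.0015, 0, -0.0195], 0], [0.1, [-0.0015, 0, -0.0195], 0]]'

```text
time: 12.15
tool_pos: [436.6, -248.8, 25.6]
tcp_rot: [179.4, 0.3, 133.4]
ft_force: [-0.2, 0.4, 0.9]
finger_gap: 22.5
```

>>> apply_moves --series '[[0.38, [0, 0, 0], 0], [0.45, [0, 0, 0], 0], [0.45, [0, 0, 0.005], 0]]'

```text
time: 12.52
tool_pos: [436.2, -248.6, 30.3]
tcp_rot: [179.4, 0.2, 133.4]
ft_force: [-0.6, 0.2, -0.3]
finger_gap: 38.2
```

>>> apply_moves --series '[[0.45, [0, 0, 0.03], 0], [0.45, [0, 0, 0.08], 0], [0.45, [0.025, 0.047, 0.08], -0.18], [0.45, [0.05, 0.094, 0.08], -0.36], [0.45, [0.07, 0.14, 0.08], -0.54]]'

```text
time: 13.15
tool_pos: [505.6, -111.5, 111.3]
tcp_rot: [179.4, 0.3, 103.5]
ft_force: [0.5, -0.3, 0.3]
finger_gap: 38.3
```

```bash
python3 - <<'E'
from h import *
s=optics.snapshot("scene");cv2.imwrite("pics/c9.png",cv2.resize(s["color"][260:380,150:290],None,fx=5,fy=5));print(sense()["tool_pos"])
E
```

```text
[ 507.23354777 -106.20830373  111.22565653]
```

View pics/c9.png

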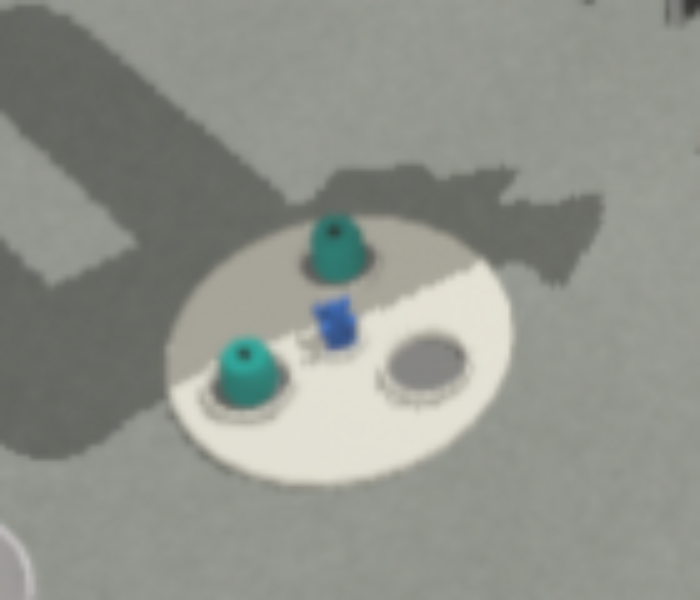

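>>> apply_moves --series '[[0.5, [0.025, 0.047, 0], -0.18], [0.5, [0.05, 0.094, 0], -0.36], [0.5, [0.07, 0.14, -0.01], -0.54], [0.5, [0.0895, 0.166, -0.03], -0.72], [0.5, [0.0895, 0.166, -0.03], -0.9]]'

```text
time: 13.82
tool_pos: [596.2, 62.0, 79.3]
tcp_rot: [179.4, 0.2, 51.8]
ft_force: [-0.3, -0.1, 0.6]
finger_gap: 42.8
```

>>> apply_moves --series '[[0.5, [0, 0, -0.01], -0.18], [0.5, [0, 0, -0.01], -0.36], [0.5, [0, 0, -0.01], -0.54], [0.5, [0, 0, -0.01], -0.68], [0.5, [0, 0, -0.01], -0.68]]'

```text
time: 14.45
tool_pos: [596.3, 61.8, 69.6]
tcp_rot: [179.4, 0.2, 12.9]
ft_force: [0.3, -1.4, 0.3]
finger_gap: 42.8
```

```bash
python3 - <<'E'
from h import *
np.set_printoptions(precision=1,suppress=True)
s=optics.snapshot("wrist");d=sense();print(d["tool_pos"],d["tcp_rot"],d["joint_pos"]);cv2.imwrite("pics/w10.png",s["color"])
print(proj(s,[[596.7,59.6,34]]))
E
```

```text
[596.3  61.8  69.6] [179.4   0.2  13. ] [ 1.4 15.8 94.5 -0.7 69.7 78.6]
[[325.6 280.4]]
```

View pics/w10.png

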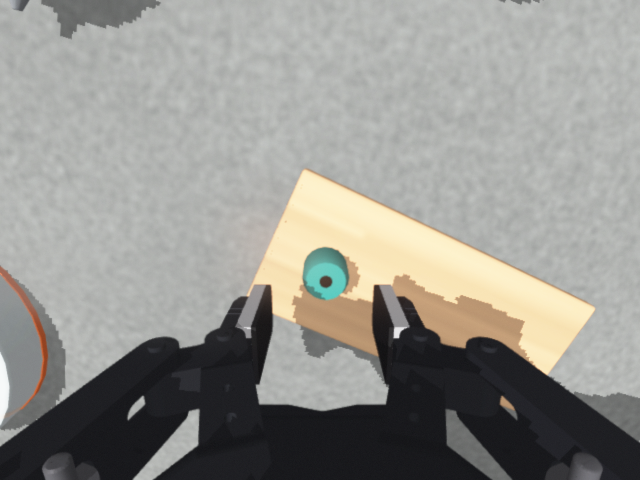

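Bead A's hole is at (326,282), as predicted. I go down and grip it.

>>> apply_moves --series '[[0.5, [0.0005, -0.002, -0.02], 0], [0.5, [0.0005, -0.002, -0.034], 0], [0.5, [0.0005, -0.002, -0.0405], 0], [0.5, [0.0005, -0.002, -0.0405], 0]]'

```text
time: 15.0
tool_pos: [595.9, 59.8, 27.8]
tcp_rot: [179.4, 0.3, 13.0]
ft_force: [0.0, -0.0, 0.1]
finger_gap: 42.3
```

>>> apply_moves --series '[[0.1, [0, 0, 0], 0], [0.1, [0, 0, 0], 0], [0.1, [0, 0, 0], 0]]'

```text
time: 15.38
tool_pos: [596.3, 59.9, 28.3]
tcp_rot: [179.4, 0.2, 13.0]
ft_force: [0.3, 0.6, 0.6]
finger_gap: 22.5
```

>>> apply_moves --series '[[0.1, [0, 0, 0.03], 0], [0.1, [0, 0, 0.07], 0], [0.1, [-0.015, -0.055, 0.07], 0], [0.1, [-0.03, -0.11, 0.07], 0], [0.1, [-0.045, -0.166, 0.07], 0]]'

```text
time: 16.0
tool_pos: [550.9, -107.5, 98.8]
tcp_rot: [179.4, 0.2, 13.1]
ft_force: [1.1, -0.4, 0.8]
finger_gap: 22.3
```

>>> apply_moves --series '[[0.1, [-0.015, -0.058, 0], 0], [0.1, [-0.03, -0.116, 0], 0], [0.1, [-0.0416, -0.165, 0], 0], [0.1, [-0.0416, -0.165, 0], 0], [0.1, [-0.0416, -0.165, 0], 0]]'

```text
time: 16.62
tool_pos: [509.3, -272.2, 98.8]
tcp_rot: [179.4, 0.2, 13.0]
ft_force: [0.3, 0.4, -0.1]
finger_gap: 22.6
```

>>> apply_moves --series '[[0.1, [0, 0.0005, -0.03], 0], [0.1, [0, 0.0005, -0.058], 0], [0.1, [0, 0.0005, -0.058], 0], [0.1, [0, 0.0005, -0.058], 0]]'

```text
time: 17.12
tool_pos: [510.1, -271.0, 41.8]
tcp_rot: [179.4, 0.2, 13.1]
ft_force: [-0.1, -1.4, -0.1]
finger_gap: 22.2
```

```bash
python3 - <<'E'
from h import *
s=optics.snapshot("scene");cv2.imwrite("pics/c11.png",cv2.resize(s["color"][260:380,150:290],None,fx=5,fy=5));print(sense()["tool_pos"])
E
```

```text
[ 510.51377966 -271.51252443   42.37349059]
```

View pics/c11.png

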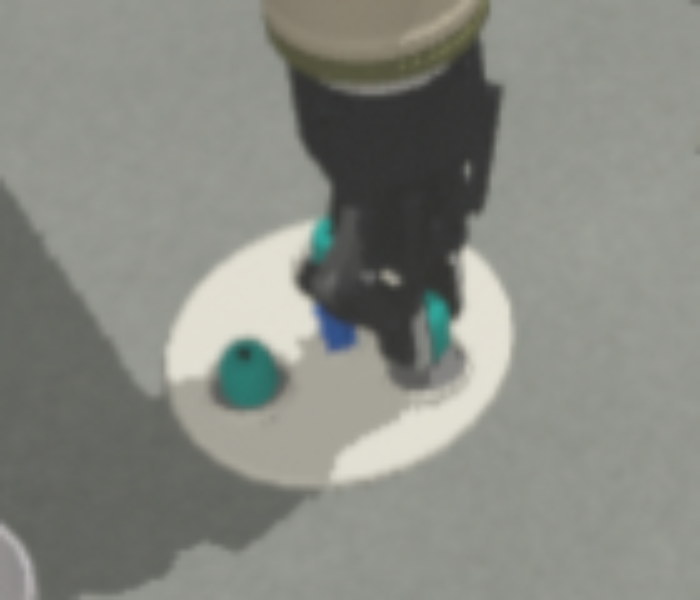

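Bead A hangs over the third well, and the other two beads still stand.

>>> apply_moves --series '[[0.1, [-0.0008, 0, -0.009], 0], [0.1, [-0.0008, 0, -0.017], 0], [0.1, [-0.0008, 0, -0.017], 0]]'

```text
time: 17.55
tool_pos: [509.5, -271.4, 24.8]
tcp_rot: [179.4, 0.1, 13.1]
ft_force: [0.1, 0.0, -0.6]
finger_gap: 22.7
```

>>> apply_moves --series '[[0.38, [0, 0, 0], 0], [0.45, [0, 0, 0], 0], [0.45, [0, 0, 0.005], 0]]'

```text
time: 17.92
tool_pos: [509.0, -271.2, 29.6]
tcp_rot: [179.4, 0.2, 13.1]
ft_force: [0.1, 0.0, 0.4]
finger_gap: 38.4
```

>>> apply_moves --series '[[0.45, [0, 0, 0.03], 0], [0.45, [0, 0, 0.08], 0], [0.45, [0, 0.05, 0.12], 0.18], [0.45, [0, 0.1, 0.12], 0.36], [0.45, [0, 0.15, 0.12], 0.54]]'

```text
time: 18.55
tool_pos: [509.6, -120.1, 151.2]
tcp_rot: [179.3, 0.1, 44.3]
ft_force: [0.9, -0.3, 0.0]
finger_gap: 38.4
```

```bash
python3 - <<'E'
from h import *
s=optics.snapshot("scene");cv2.imwrite("pics/c12.png",cv2.resize(s["color"][260:380,150:290],None,fx=5,fy=5));print(sense()["tool_pos"])
E
```

```text
[ 509.08046286 -114.58451752  150.39796116]
```

View pics/c12.png

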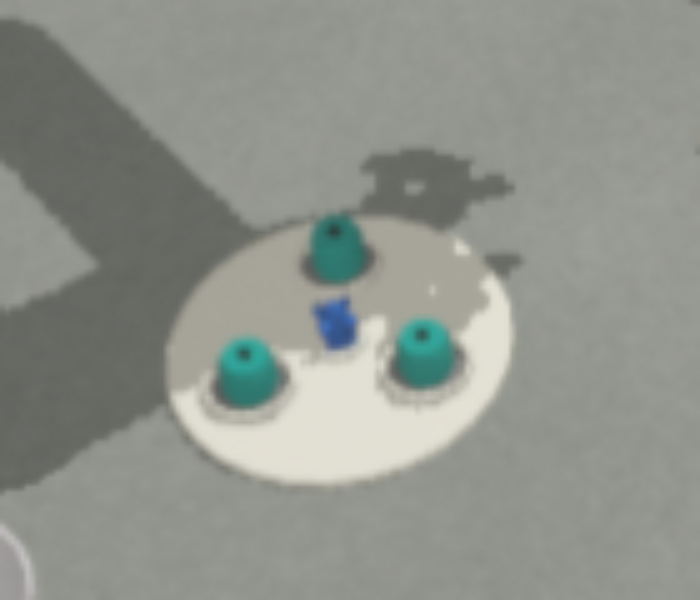

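All three beads stand in their wells. Now the cover.

>>> apply_moves --series '[[0.8, [-0.003, 0.058, 0.02], 0.18], [0.8, [-0.006, 0.116, 0.04], 0.36], [0.8, [-0.01, 0.174, 0.05], 0.54], [0.8, [-0.014, 0.23, 0.05], 0.72], [0.8, [-0.018, 0.286, 0.05], 0.79]]'

```text
time: 19.23
tool_pos: [491.0, 173.2, 201.3]
tcp_rot: [179.4, -0.0, 90.4]
ft_force: [0.9, -0.7, -0.0]
finger_gap: 68.1
```

>>> apply_moves --series '[[0.8, [0, 0.05, 0], 0], [0.8, [0, 0.07, 0], 0], [0.8, [0, 0.07, 0], 0]]'

```text
time: 19.6
tool_pos: [490.9, 244.0, 201.5]
tcp_rot: [179.4, -0.0, 90.5]
ft_force: [0.8, -1.3, 0.2]
finger_gap: 68.0
```

```bash
python3 - <<'E'
from h import *
np.set_printoptions(precision=1,suppress=True)
S={}
for n in ["wrist","scene","side"]:
    s=S[n]=optics.snapshot(n)
    m,b=blobs(s["color"],[3,180,120],[16,255,255],15)
    for st,c in b: print(n,"orange",st,c,at_z(s,[c],44)[0])
cv2.imwrite("pics/w13.png",S["wrist"]["color"])
d=sense();print(d["tool_pos"],d["tcp_rot"],d["time"])
E
```

```text
wrist orange [295 140  45  46 528] [314.5 167. ] [486.6 286.9  44. ]
wrist orange [608 391  32  19 335] [622.8 400.6] [799.2  58.3  44. ]
scene orange [356 189  13  12 104] [362.5 194.6] [495.2 286.2  44. ]
scene orange [422 297   9   6  25] [426.1 299.4] [819.2  23.2  44. ]
side orange [214 235  20  10 119] [222.6 239.4] [792.7  55.1  44. ]
side orange [306 303  18  19 246] [314.3 312.4] [489.1 298.5  44. ]
side orange [288 335  56  14  75] [314.5 344.3] [470.  392.2  44. ]
[491.2 241.9 201.3] [179.4   0.   90.4] 19.75
```

View pics/w13.png

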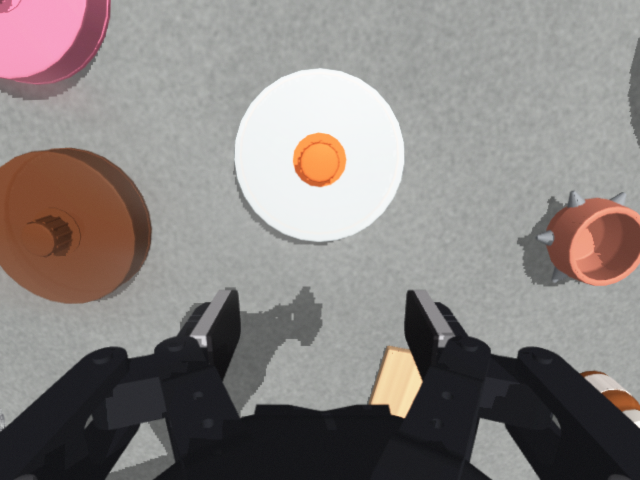

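```bash
python3 - <<'E'
from h import *
np.set_printoptions(precision=1,suppress=True)
s=optics.snapshot("wrist")
g=cv2.cvtColor(s["color"],cv2.COLOR_BGR2GRAY);m=(g>200).astype(np.uint8);m[:,450:]=0;m[260:]=0
cs=max(cv2.findContours(m,cv2.RETR_EXTERNAL,cv2.CHAIN_APPROX_NONE)[0],key=len)
e=cv2.fitEllipse(cs);print(e,at_z(s,[e[0]],32))
print(at_z(s,[[320,162]],56),at_z(s,[[319.5,159.5]],34))
cv2.imwrite("pics/w14.png",cv2.resize(s["color"][130:195,285:355],None,fx=8,fy=8))
print(sense()["tool_pos"])
E
```

```text
((318.5674133300781, 151.81948852539062), (169.2816162109375, 172.51022338867188), 174.08624267578125) [[490.2 295.7  32. ]]
[[491.3 289.7  56. ]] [[491.  289.8  34. ]]
[491.3 241.8 201.4]
```

View pics/w14.png

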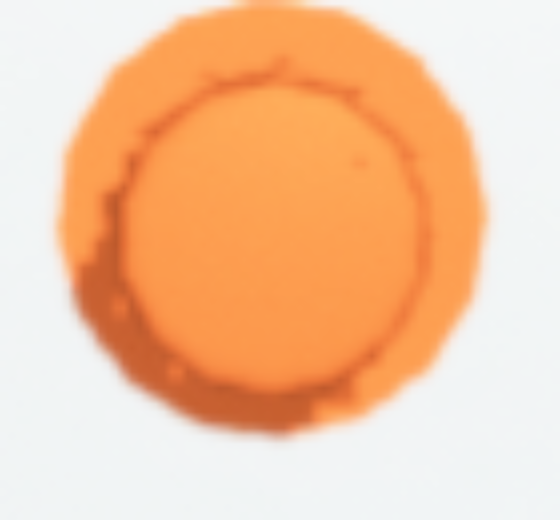

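>>> apply_moves --series '[[0.8, [0, 0.025, -0.04], 0], [0.8, [0, 0.047, -0.08], 0], [0.8, [0, 0.047, -0.115], 0], [0.8, [0, 0.047, -0.115], 0], [0.8, [0, 0.047, -0.115], 0]]'

```text
time: 20.42
tool_pos: [492.3, 288.3, 87.9]
tcp_rot: [179.3, -0.0, 90.3]
ft_force: [0.4, 1.4, 0.6]
finger_gap: 68.6
```

```bash
python3 - <<'E'
from h import *
np.set_printoptions(precision=1,suppress=True)
s=optics.snapshot("wrist");cv2.imwrite("pics/w15.png",s["color"])
d=sense();print(d["tool_pos"],d["tcp_rot"],d["time"])
E
```

```text
[492.9 288.7  88.7] [179.2  -0.1  90.3] 20.475
```

View pics/w15.png

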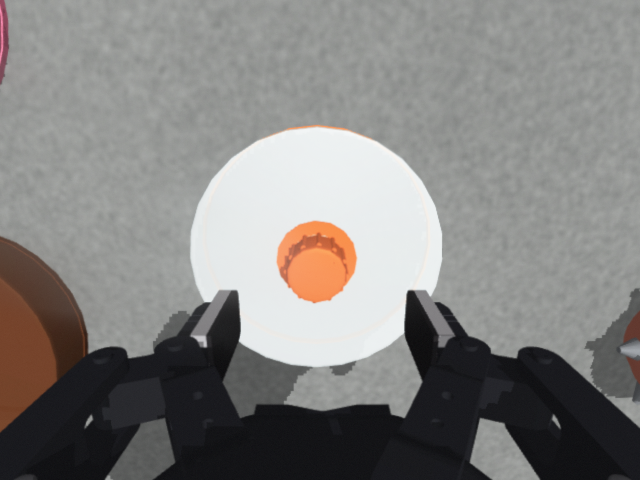

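```bash
python3 - <<'E'
from h import *
np.set_printoptions(precision=1,suppress=True)
s=optics.snapshot("wrist")
print(at_z(s,[[317,272]],56),at_z(s,[[317,261]],34),at_z(s,[[316,245]],32))
print(sense()["tool_pos"])
E
```

```text
[[491.3 293.9  56. ]] [[491.2 291.4  34. ]] [[490.7 299.9  32. ]]
[493.  288.9  88.9]
```

>>> apply_moves --series '[[0.8, [-0.002, 0.0035, -0.02], 0], [0.8, [-0.002, 0.0035, -0.035], 0], [0.8, [-0.002, 0.0035, -0.0395], 0], [0.8, [-0.002, 0.0035, -0.0395], 0]]'

```text
time: 21.02
tool_pos: [490.4, 292.1, 48.4]
tcp_rot: [179.3, -0.0, 90.3]
ft_force: [1.6, 0.3, 0.6]
finger_gap: 68.4
```

>>> apply_moves --series '[[0.2, [0, 0, 0], 0], [0.2, [0, 0, 0], 0], [0.2, [0, 0, 0], 0], [0.2, [0, 0, 0], 0], [0.2, [0, 0, 0], 0]]' --grip_force 90

```text
time: 21.65
tool_pos: [490.9, 292.4, 49.3]
tcp_rot: [179.2, -0.1, 90.3]
ft_force: [-0.6, -0.8, 5.8]
finger_gap: 26.7
```

```bash
python3 - <<'E'
from h import *
np.set_printoptions(precision=1,suppress=True)
s=optics.snapshot("wrist");cv2.imwrite("pics/w16.png",s["color"])
s=optics.snapshot("side");cv2.imwrite("pics/s16.png",cv2.resize(s["color"][250:370,240:400],None,fx=5,fy=5))
d=sense();print(d["tool_pos"],d["tcp_rot"],d["finger_gap"],d["time"])
E
```

```text
[490.9 292.4  49.3] [179.2  -0.1  90.3] 27.084006006023973 21.75
```

View pics/w16.png

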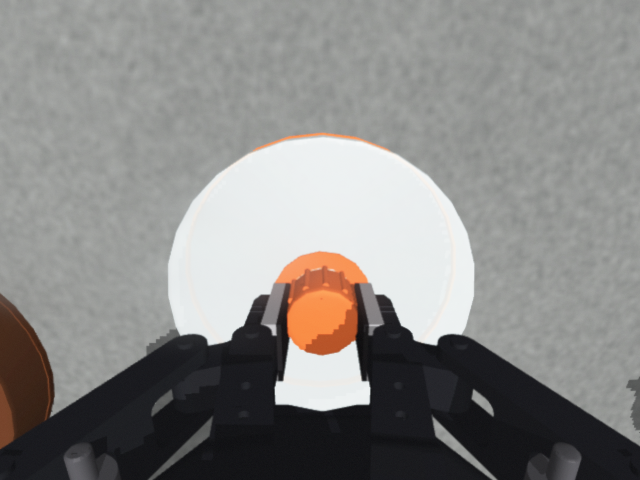

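View pics/s16.png

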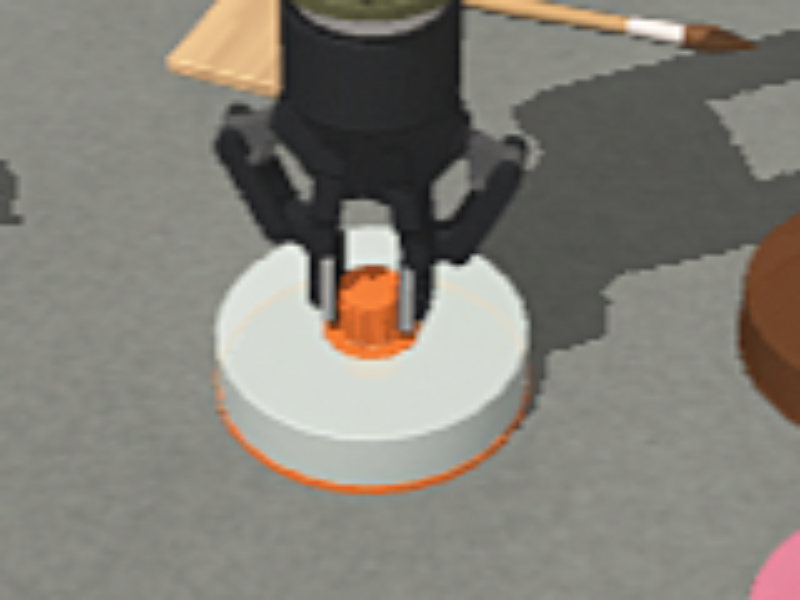

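```bash
python3 - <<'E'
from h import *
np.set_printoptions(precision=1,suppress=True)
s=optics.snapshot("wrist")
m,b=blobs(s["color"],[3,150,90],[16,255,255],15)
for st,c in b: print(st,c)
print(at_z(s,[[322,318]],56)[0]-sense()["tool_pos"], at_z(s,[[322,355]],56)[0]-sense()["tool_pos"],at_z(s,[[322,281]],56)[0]-sense()["tool_pos"])
# carrier stud re-estimate from scene
sc=optics.snapshot("scene");cv2.imwrite("pics/c17.png",cv2.resize(sc["color"][260:380,150:290],None,fx=5,fy=5))
E
```

```text
[320 133  39   6  43] [339.2 135.4]
[285 134  34   5  40] [301.5 135.6]
[ 277  252   90  103 6323] [322.5 302.7]
[ 15 317  35  95 141] [ 37.6 360. ]
[  0 383  14  66 612] [  5.1 420.2]
[0.3 2.1 6.7] [  0.4 -14.3   6.7] [ 0.3 17.4  6.7]
```

>>> apply_moves --series '[[0.2, [0, 0, 0.03], 0], [0.2, [0, 0, 0.08], 0], [0.2, [0, 0, 0.1], 0], [0.2, [0, 0, 0.1], 0]]'

```text
time: 22.35
tool_pos: [492.0, 292.9, 150.8]
tcp_rot: [179.1, -0.2, 90.3]
ft_force: [0.5, 0.5, -1.3]
finger_gap: 27.2
```

```bash
python3 - <<'E'
from h import *
np.set_printoptions(precision=1,suppress=True)
s=optics.snapshot("side");cv2.imwrite("pics/s17.png",cv2.resize(s["color"][190:370,220:420],None,fx=3.3,fy=3.3))
d=sense();print(d["tool_pos"],d["tcp_rot"],d["ft_force"],d["finger_gap"],d["time"])
E
```

```text
[490.9 292.3 148.8] [179.2  -0.1  90.3] [ 0.   0.1 -1.6] 26.915245087493236 22.4
```

View pics/s17.png

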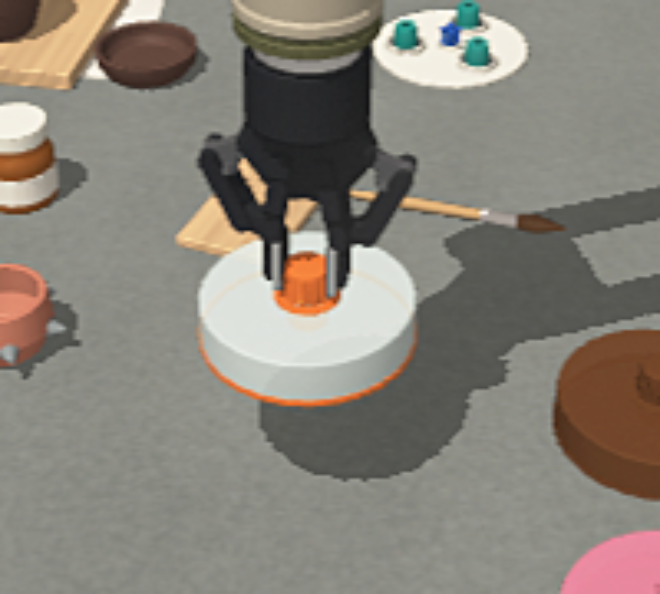

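>>> apply_moves --series '[[0.2, [-0.002, -0.045, 0], 0], [0.2, [-0.004, -0.1, 0], 0], [0.2, [-0.006, -0.155, 0], 0], [0.2, [-0.009, -0.21, 0], 0], [0.2, [-0.011, -0.265, 0], 0]]'

```text
time: 23.02
tool_pos: [477.9, 25.8, 146.0]
tcp_rot: [179.4, -0.1, 90.3]
ft_force: [0.3, -0.5, -0.1]
finger_gap: 26.9
```

>>> apply_moves --series '[[0.2, [-0.002, -0.055, 0], 0], [0.2, [-0.004, -0.11, 0], 0], [0.2, [-0.006, -0.165, 0], 0], [0.2, [-0.009, -0.22, 0], 0], [0.2, [-0.011, -0.265, 0], 0]]'

```text
time: 23.65
tool_pos: [465.0, -240.5, 143.1]
tcp_rot: [179.6, -0.2, 90.2]
ft_force: [-0.0, 0.7, -0.3]
finger_gap: 26.5
```

```bash
python3 - <<'E'
from h import *
np.set_printoptions(precision=1,suppress=True)
d=sense();print(d["tool_pos"],d["tcp_rot"],d["ft_force"],d["finger_gap"],d["time"])
s=optics.snapshot("scene")
print("cup",at_z(s,[[145,412]],0))
E
```

```text
[ 465.  -240.5  143.1] [179.6  -0.2  90.2] [-0.   0.7 -0.3] 26.51186156066953 23.65
cup [[ 492.8 -514.     0. ]]
```

>>> apply_moves --series '[[0.2, [0.001, -0.021, 0], 0], [0.2, [0.0015, -0.042, -0.01], 0], [0.2, [0.0015, -0.042, -0.035], 0], [0.2, [0.0015, -0.042, -0.048], 0], [0.2, [0.0015, -0.042, -0.048], 0]]'

```text
time: 24.32
tool_pos: [464.6, -285.5, 92.7]
tcp_rot: [179.9, -0.2, 90.2]
ft_force: [0.3, 0.5, -0.4]
finger_gap: 26.9
```

>>> apply_moves --series '[[0.2, [0, 0, 0], 0]]'

```text
time: 24.45
tool_pos: [465.0, -285.4, 93.2]
tcp_rot: [179.8, -0.2, 90.2]
ft_force: [0.1, 0.6, -1.1]
finger_gap: 26.8
```

```bash
python3 - <<'E'
from h import *
np.set_printoptions(precision=1,suppress=True)
S={}
C=np.array([466.7,-280.8]);a=np.linspace(0,2*np.pi,90)
d=sense();t=d["tool_pos"];print(t,d["tcp_rot"],d["ft_force"])
for n in ["scene","side","wrist"]:
    s=optics.snapshot(n); im=s["color"].copy(); S[n]=s
    if n!="wrist":
        big=cv2.resize(im,None,fx=4,fy=4)
        def circ(cx,cy,rad,z,col):
            p=(proj(s,np.c_[cx+rad*np.cos(a),cy+rad*np.sin(a),np.full(90,z)])+0.5)*4
            cv2.polylines(big,[p.astype(int).reshape(-1,1,2)],True,col,1)
        circ(*C,76,6,(0,255,0)); circ(t[0],t[1]+1.5,70,t[2]-49,(255,0,255))
        c=(proj(s,[*C,40])[0]*4).astype(int)
        cv2.imwrite(f"pics/{n}18.png",big[c[1]-290:c[1]+230,c[0]-320:c[0]+320])
    else: cv2.imwrite("pics/wrist18.png",im)
E
```

```text
[ 465.  -285.4   93.2] [179.8  -0.2  90.2] [ 0.1  0.6 -1.1]
```

View pics/scene18.png

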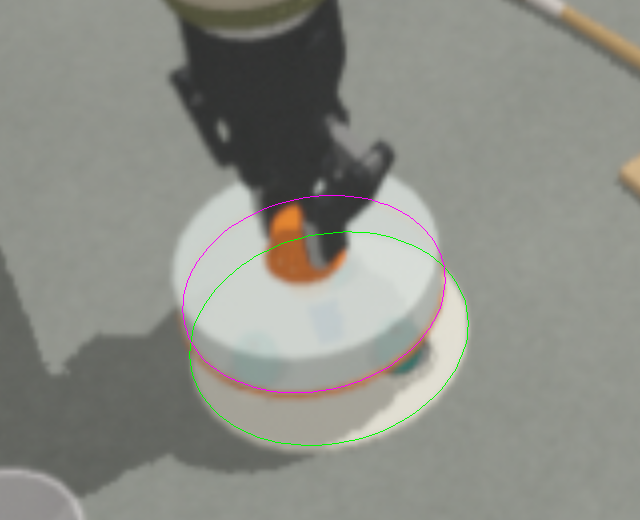

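View pics/side18.png

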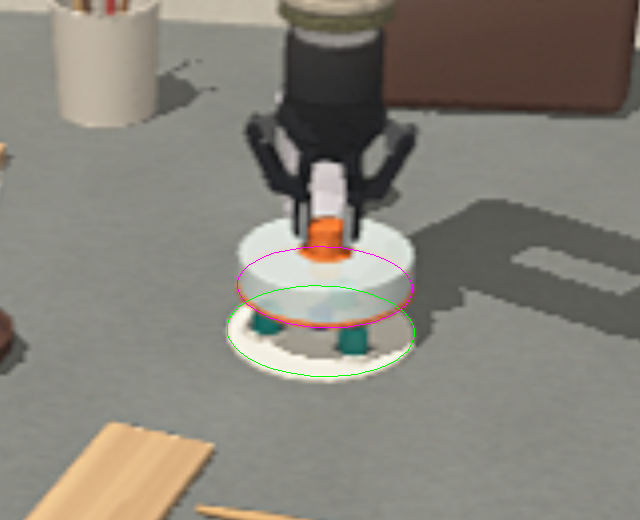

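View pics/wrist18.png

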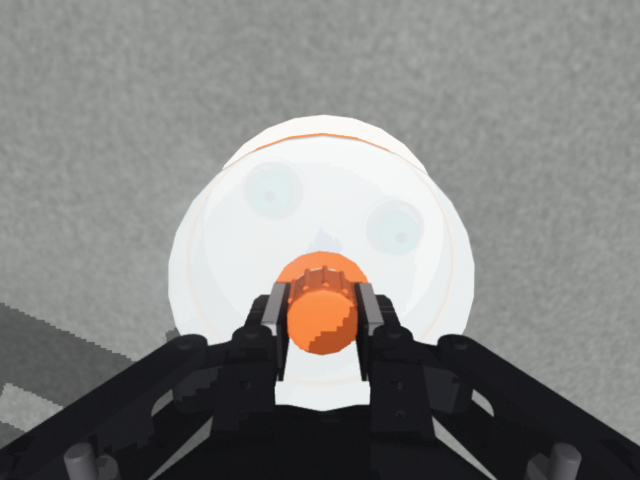

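>>> apply_moves --series '[[0.2, [0.0017, 0.003, -0.008], 0], [0.2, [0.0017, 0.003, -0.017], 0], [0.2, [0.0017, 0.003, -0.017], 0], [0.2, [0.0017, 0.003, -0.017], 0]]' --grip_force 110

```text
time: 25.1
tool_pos: [466.6, -282.5, 76.2]
tcp_rot: [179.8, -0.2, 90.2]
ft_force: [0.5, 0.3, -0.9]
finger_gap: 26.5
```

```bash
cat > ov.py <<'E'
from h import *
import sys
np.set_printoptions(precision=1,suppress=True)
tag=sys.argv[1]; C=np.array([466.7,-280.8]);a=np.linspace(0,2*np.pi,90)
d=sense();t=d["tool_pos"];print(t,d["tcp_rot"],d["ft_force"],d["finger_gap"],d["time"])
ims=[]
for n in ["scene","side"]:
    s=optics.snapshot(n); big=cv2.resize(s["color"],None,fx=4,fy=4,interpolation=cv2.INTER_CUBIC)
    def circ(cx,cy,rad,z,col):
        p=(proj(s,np.c_[cx+rad*np.cos(a),cy+rad*np.sin(a),np.full(90,z)])+0.5)*4
        cv2.polylines(big,[p.astype(int).reshape(-1,1,2)],True,col,1)
    circ(*C,76,6,(0,255,0)); circ(t[0],t[1]+1.5,70,t[2]-49,(255,0,255))
    c=(proj(s,[*C,30])[0]*4).astype(int)
    ims.append(big[c[1]-250:c[1]+200,c[0]-200:c[0]+200])
cv2.imwrite(f"pics/ov{tag}.png",np.hstack(ims))
E
python3 ov.py 19
```

```text
[ 466.6 -282.5   76.2] [179.8  -0.2  90.2] [ 0.5  0.3 -0.9] 26.49255740771488 25.1
```

View pics/ov19.png

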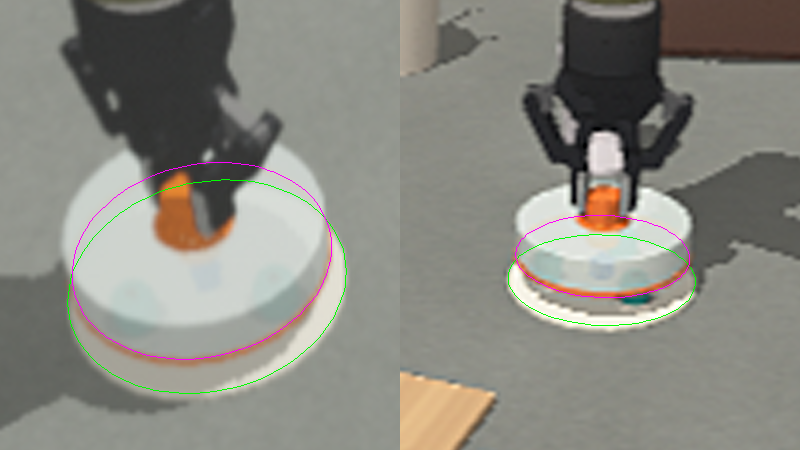

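The cover is centred over the carrier in both views. I lower it in steps and watch the force.

>>> apply_moves --series '[[0.2, [0, 0, -0.005], 0], [0.2, [0, 0, -0.009], 0], [0.2, [0, 0, -0.009], 0]]'

```text
time: 25.58
tool_pos: [466.4, -282.5, 67.0]
tcp_rot: [179.9, -0.2, 90.2]
ft_force: [0.0, -0.9, -0.3]
finger_gap: 26.1
```

>>> apply_moves --series '[[0.2, [0, 0, -0.003], 0], [0.2, [0, 0, -0.003], 0]]'

```text
time: 25.82
tool_pos: [466.8, -282.6, 64.3]
tcp_rot: [179.8, -0.2, 90.2]
ft_force: [0.1, 1.0, 1.1]
finger_gap: 26.5
```

>>> apply_moves --series '[[0.2, [0, 0, -0.003], 0], [0.2, [0, 0, -0.004], 0], [0.2, [0, 0, -0.004], 0]]'

```text
time: 26.2
tool_pos: [466.5, -281.8, 60.4]
tcp_rot: [179.9, -0.2, 90.2]
ft_force: [-1.5, 3.9, 1.7]
finger_gap: 26.6
```

>>> apply_moves --series '[[0.2, [-0.0003, 0.0015, -0.001], 0], [0.2, [-0.0003, 0.0015, -0.003], 0], [0.2, [-0.0003, 0.0015, -0.003], 0]]'

```text
time: 26.58
tool_pos: [465.7, -280.1, 56.4]
tcp_rot: [179.9, -0.3, 90.2]
ft_force: [1.3, -1.0, -9.6]
finger_gap: 26.0
```

```bash
python3 ov.py 20
```

```text
[ 465.7 -280.1   56.4] [179.9  -0.3  90.2] [ 1.3 -1.  -9.6] 26.0325184876485 26.575
```

View pics/ov20.png

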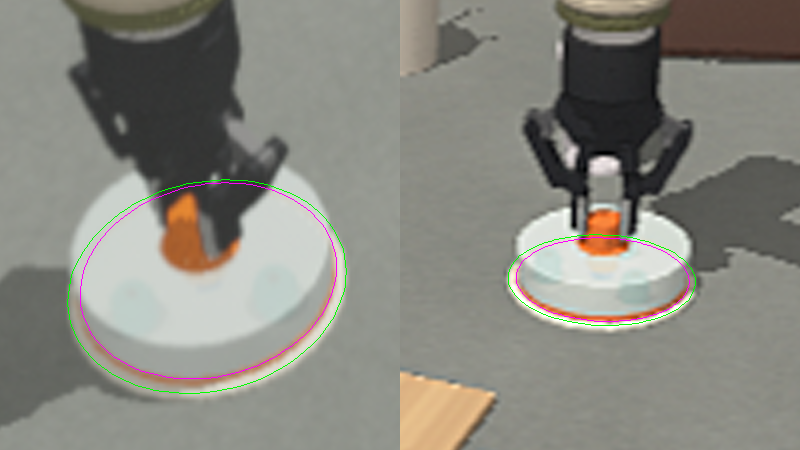

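The force reversed to -9.6 N, so the teeth are now pulling the cover down: it has clicked. Now I press.

>>> apply_moves --series '[[0.2, [0, 0, -0.002], 0], [0.2, [0, 0, -0.004], 0], [0.2, [0, 0, -0.004], 0]]'

```text
time: 27.05
tool_pos: [466.1, -280.5, 55.4]
tcp_rot: [179.9, -0.2, 90.2]
ft_force: [-11.1, 5.6, 17.8]
finger_gap: 26.2
```

>>> apply_moves --series '[[0.2, [0, 0, -0.003], 0], [0.2, [0, 0, -0.004], 0], [0.2, [0, 0, -0.004], 0], [0.2, [0, 0, -0.004], 0], [0.2, [0, 0, -0.004], 0]]'

```text
time: 27.68
tool_pos: [466.5, -280.8, 55.3]
tcp_rot: [179.9, -0.2, 90.2]
ft_force: [-16.4, 11.1, 31.2]
finger_gap: 26.3
```

```bash
python3 ov.py 21; python3 -c "
from h import *
for i in range(8): s=optics.snapshot('wrist')
cv2.imwrite('pics/w21.png',s['color']);d=sense();print(d['time'],d['tool_pos'],d['ft_force'])"
```

```text
[ 466.5 -280.8   55.3] [179.9  -0.2  90.2] [-16.4  11.1  31.2] 26.32758717537266 27.675
28.175 [ 466.46809015 -280.76686291   55.31283618] [-15.93234532  10.85349069  30.35011011]
```

View pics/ov21.png

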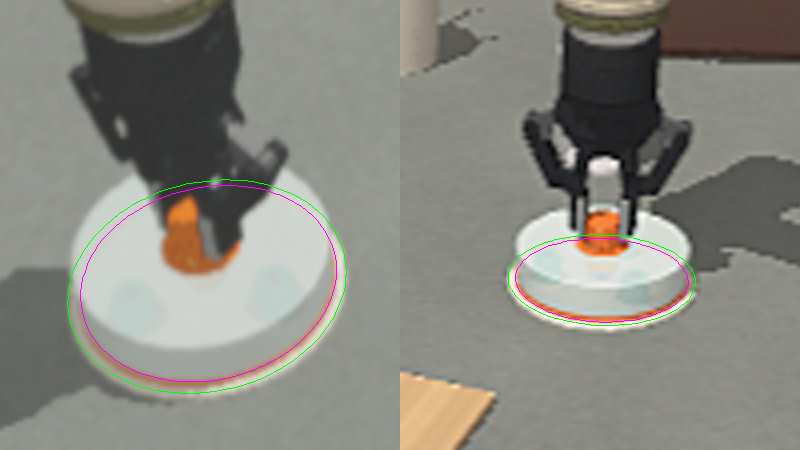

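View pics/w21.png

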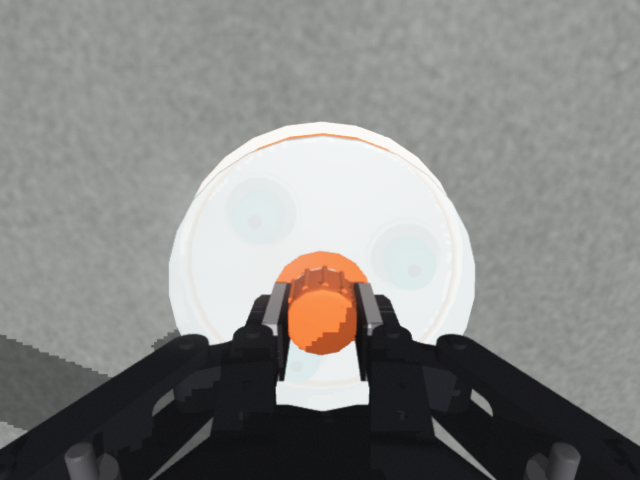

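The cover sits home. The TCP is at 55.3 mm, which is exactly the grip height plus the 6 mm base. The rim is level and concentric in both views, and the push holds steady at about 30 N. I hand in while still pressing.

```bash
python3 -c "
from h import *
print(hand_in());d=sense();print(d['time'],d['tool_pos'],d['ft_force'])"
```

```text
the job is handed in; nothing more can be done
None
the job is handed in; nothing more can be done
```

The three turquoise beads are packed, one in each well of the carrier. The milky-clear cover is pressed home over them, and I handed in at about 28 s with the arm still pushing.

- **Beads:** before the cover went on, the scene picture showed all three standing upright in their wells. With the cover on, two show clearly through it from above. The third is mostly hidden under the gripper.
- **Click:** the force fell from pushing back to a 9.6 N pull downward as the cover passed the teeth.
- **Seat:** the tool stopped at 55.3 mm. That matches the height at which I gripped the knob (49.3 mm) plus the 6 mm base. In the scene and side views the rim looked level and centred on the base.
- **Pressing:** the last readings over 0.5 s were a steady 30–31 N down. There was also about 19 N of side load, which I left uncorrected so as not to let up.
- **Bystanders:** I never touched any of them.

Two things went wrong or disagreed along the way:
- **First bead:** my first grip was too high and slid the bead about 5 mm along the board. I gripped it again lower before lifting.
- **Stud position:** camera estimates of the stud differed by up to 3 mm in y. I corrected for this by feel, using the side force during the descent.

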